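# Close up the crankcase

## Robot

A 6-joint arm with a two-finger parallel gripper is mounted at the origin on the work surface. World frame = base frame: x ahead of the robot, y to its left, z up, the work surface at z = 0. Lengths are in mm, angles in degrees, forces in N, time in s.
With the tool pointing down it reaches from about 350 to 850 mm from the base axis. Payload 8.1 kg.
Tool frame: the origin (TCP) lies between the finger pads; the fingertips stand ctrl.finger_overhang ahead of it and the grasp point (between the pads) lies 6 mm ahead of it (ctrl.finger_overhang is the distance from the TCP to the fingertips, in mm); z points along the fingers, y is the line along which they close (so a half turn about z gives the same grasp; the last joint's range is limited). The gripper opens to 93 mm and grips with 3 to 60 N. Pads are 15 mm wide; open, the fingers measure 128 mm over their backs; the gripper's body (75 mm by 188 mm) begins 65 mm behind the grasp point.
Start: joints at [-67.918, 7.471, 85.268, -0, 87.261, -4.893], TCP at [272.179, -534.718, 243.635] pointing down, gripper open.
Joint ranges: [-169.43, 169.43], [-51.17, 129.36], [1.28, 143.12], [-76.62, 256.62], [0, 156.53], [-152.29, 152.29]. Speed limits (degrees/s): [136.94, 136.94, 159.86, 180, 180, 180].

## Interface

Orientations are given as a 3x3 rotation matrix whose columns are the frame's x, y, z axes.
In Python, from cell import ctrl gives the robot as it stands.
- The arm moves only by the tool carry_out, never from a script. Its arguments are lists of equal length, an entry for each row: "rot": the turn, a rotation vector about the tool's x, y, z in degrees, a list of three; "travel": the shift along the tool's x, y, z in m, a list of three; "claw": the closure in counts, from 0 (fully open) to 255 (shut). In form: {"rot": [[ax, ay, az], ...], "travel": [[tx, ty, tz], ...], "claw": [claw, ...]}. A call has 1 to 8 rows; each row shifts and turns the commanded pose from where the row before left it, along the tool's axes as they then stand; what a row does not reach is not made up. A row lasts 1/12 s, in which the tool goes at most 41.7 mm and 7.16 degrees, less where a joint would pass 70% of its speed; a pose out of reach is approached as far as the arm can. A call with a gripper value outside its range is refused whole. The fingers move at their own pace and stop on an object; "newtons" is the grip in N (left out, the last holds). Time passes only in rows, so rows that do not move let the fingers close. It gives the time, the measured TCP pose, the force, the opening and the grip force at its end, in the units of the state.
- ctrl.sense(): the state, without advancing time (a new reading comes with each control period).
- ctrl.get_image(name): name is "scene" or "side" or "wrist"; returns (picture, depth): 384x512x3 uint8, blue, green, red; 384x512 float32, mm along the optical axis (not along the pixel's ray), 0 where there is no reading.
- ctrl.camera_info(name): a dict with "fx", "fy", "cx", "cy" (pixels), "R" (3x3) and "t" (3): a world point X has camera coordinates R X + t; the wrist camera has in their place "mount" (4x4, takes a point from camera to tool coordinates, whose origin is the TCP and whose axes are the flange's). Camera axes: x right, y down, z forward; pixel columns grow to the right and rows downward; lengths in mm; the calibration is good to about 2 mm. A picture is of the moment at which its call begins: read the wrist's pose just before it. camera_info takes no time and is no camera call.
- ctrl.job_done(): hands the job in; it is judged then, once.
Trained networks look in the newest picture that a camera, given by its name, has taken for a name from the list of things; names that differ only in an ending like _2 or _b are one class to them, and where a whole thing is asked for, a point or a joint stands for the part that bears it (a point fixed in the world has none). Each returns a list of dicts, best first, with "score" (0 to 1); they miss things now and then, are a little off and sometimes report something else, mostly with a low value. They report only what shows in the picture. A call takes as long as a camera call. They do not tell look-alikes from the thing itself.
- ctrl.recognise(query, camera): "position" ([x, y, z] in mm, in world coordinates, good to about 4 mm: the middle of the surface that is visible of it).
- ctrl.mark_of(query, camera): "position" ([x, y, z] in mm, in world coordinates, good to about 4 mm: a listed point, or the origin of a listed thing).
The state is a dict: "clock": time; "q": joint angles; "qvel": joint speeds; "effort": joint torques, N m; "ee_pos": TCP position; "tool_rot": TCP orientation; "wrist_force": force on the tool from outside, world axes, zero at the start; "ft_torque": the same for the moment, N m; "width": finger opening in mm; "gripper_force": force on a finger pad.
Only numpy, scipy, OpenCV 4.12 (cv2) and the standard library are available. Lean on these libraries where they do the work, as an engineer would, in place of code of your own. Each camera call takes 0.05 s, during which the arm holds its last target. There are 200 camera calls.

## Task

First lift the two black protective caps off the crankcase studs and put one in each compartment of the steel tray. Then thread every spacer plate on the bench over both studs so they lie flat, one on the other, on the crankcase deck, and last of all close the stack with the solid blanking plate, also over both studs and flat. Leave the other things on the bench where they are.

Things in the scene. Friction and masses are not known exactly. Their poses are not given: they have to be found in the camera images.
- deck (a point): centre of the flat top face (deck) of the aluminium crankcase, 65 mm above the bench. Its z is up, its x runs along the line of the two studs. The deck is a raised boss 150 mm (x) by 48 mm (y) standing 30 mm above the case, which is 170 by 100 mm and fixed to the bench. A dark round bore is drawn in the deck's middle
- stud_1 (a point): centre of the top of one of the two upright steel studs, 55 mm from the deck's centre (towards deck +x). Studs are 12 mm thick, stand 65 mm above the deck, and taper over their last 9 mm to a 6 mm tip
- stud_2 (a point): the same for the other stud (towards deck -x); the studs are 110 mm apart
- cap_1_mid (a point): centre of a black plastic protective cap, a square tube 34 x 34 mm, 60 mm long, closed at its top (+z) end; its z is its long axis, x and y are square to its sides. It starts hung loosely over stud_1, upright, its 18 mm square bore 50 mm deep, so it is free after 50 mm of lift; 40 g
- cap_2_mid (a point): centre of a black plastic protective cap, a square tube 34 x 34 mm, 60 mm long, closed at its top (+z) end; its z is its long axis, x and y are square to its sides. It starts hung loosely over stud_2, upright, its 18 mm square bore 50 mm deep, so it is free after 50 mm of lift; 40 g
- spacer_1_mid (a point): centre of an aluminium spacer plate, 150 mm (own x) by 60 mm (own y) by 8 mm thick (own z), with a 36 mm bore in the middle and two 16 mm holes 55 mm either side of it along x; it lies flat on the bench, same on both faces, about 0.14 kg. Three or four of the four are there; None if absent
- spacer_2_mid (a point): centre of an aluminium spacer plate, 150 mm (own x) by 60 mm (own y) by 8 mm thick (own z), with a 36 mm bore in the middle and two 16 mm holes 55 mm either side of it along x; it lies flat on the bench, same on both faces, about 0.14 kg. Three or four of the four are there; None if absent
- spacer_3_mid (a point): centre of an aluminium spacer plate, 150 mm (own x) by 60 mm (own y) by 8 mm thick (own z), with a 36 mm bore in the middle and two 16 mm holes 55 mm either side of it along x; it lies flat on the bench, same on both faces, about 0.14 kg. Three or four of the four are there; None if absent
- spacer_4_mid (a point): centre of an aluminium spacer plate, 150 mm (own x) by 60 mm (own y) by 8 mm thick (own z), with a 36 mm bore in the middle and two 16 mm holes 55 mm either side of it along x; it lies flat on the bench, same on both faces, about 0.14 kg. Three or four of the four are there; None if absent
- blank_mid (a point): centre of the steel blanking plate, 150 mm (own x) by 60 mm (own y) by 16 mm thick (own z), solid in the middle, with the same two 16 mm holes 55 mm either side along x; it lies flat on the bench, same on both faces, about 0.35 kg
- tray_a (a point): centre of the floor of one of the two compartments of the dark steel cap tray (the +x one). Tray 170 (x) by 80 (y) mm, fixed to the bench, walls 4 mm thick and 16 mm high, floor 4 mm above the bench; each compartment is 79 by 72 mm inside, their centres 83 mm apart along the tray's x
- tray_b (a point): centre of the floor of one of the two compartments of the dark steel cap tray (the -x one). Tray 170 (x) by 80 (y) mm, fixed to the bench, walls 4 mm thick and 16 mm high, floor 4 mm above the bench; each compartment is 79 by 72 mm inside, their centres 83 mm apart along the tray's x
- gear: bystander: steel gear 80 mm across, 18 mm high, lying flat; origin at its underside, on the bench
- pinion: bystander: smaller steel gear 56 mm across, 26 mm high, lying flat; origin at its underside, on the bench
- wrench: bystander: steel wrench 180 mm long, lying along its own x; origin at its underside, on the bench
- screwdriver: bystander: screwdriver with a red handle, 190 mm long, lying along its own x; origin at its underside, on the bench
- barrel: bystander: black finned engine barrel 104 mm across, 95 mm high; origin at its underside, on the bench
- oil: bystander: white oil bottle with a red cap, 66 mm across, 190 mm high; origin at its underside, on the bench
- flange: bystander: round aluminium flange ring 72 mm across with one 32 mm hole, 10 mm high, not part of this job; origin at its underside, on the bench
Not all that is in view belongs to the job. Leave any red look-alike of the part that bears spacer_2_mid alone.

How it is judged:
By the outcome, as a careful person would: the job done as asked, in the order asked, and still so for the second after the job is handed in, with the robot touching nothing.
Of spacer_1, spacer_2, spacer_3, spacer_4 only 3 to 4 are there at a start; the rules pass over those that are not, and their reading is None.
At some moment in a run one of spacer_1, spacer_2, spacer_3, spacer_4, blank may be knocked a few centimetres aside while the robot is not near it.
Once in a run the grip may slacken for a moment while it holds something.
It also fails if it takes over 210 s, if anything falls off the work surface, if the arm or the gripper's body presses on something with over 40 N, if the wrist force passes 120 N, or if a joint passes its speed limit or range.

## Working session

There is one attempt and no reset: what is moved stays moved. The work goes in short steps, Python scripts to look and compute and a tool call to move; the robot and the scene stay as the last step left them, time stands still between calls to the robot, and variables do not carry over. Pictures are saved under pics/ and viewed, at most 14 in all, crops included, and the job is handed in when it is done.

Besides the shell and the picture viewer there is one more tool, called after ">>>" as name(argument=value, ...) on one line, values as JSON. carry_out: Moves the arm, as the interface text tells. Its arguments: {"type":"object","properties":{"rot":{"type":"array"},"travel":{"type":"array"},"claw":{"type":"array"},"newtons":{"type":"number"}},"required":["rot","travel","claw"]}

```bash
ls; mkdir -p pics
python3 - <<'E'
from cell import ctrl
import cv2,numpy as np
s=ctrl.sense();print({k:np.round(v,2).tolist() for k,v in s.items()});print(ctrl.finger_overhang)
for n in("scene","side","wrist"):
    i,d=ctrl.get_image(n);cv2.imwrite(f"pics/{n}0.png",i);np.save(f"pics/{n}0.npy",d);print(n,ctrl.camera_info(n))
    for q in("spacer_1_mid","blank_mid","cap_1_mid","tray_a","tray_b","deck","stud_1"):
        if n!="wrist":print(q,[(np.round(r["position"]).tolist(),round(r["score"],2)) for r in ctrl.mark_of(q,n)])
E
```

```text
pics
{'clock': 0.0, 'q': [-67.92, 7.52, 85.33, 0.0, 87.26, -4.89], 'qvel': [0.04, -0.14, -0.0, 0.05, -0.06, 0.02], 'effort': [-0.0, -55.98, -49.18, 0.08, 0.04, -0.0], 'ee_pos': [271.98, -534.22, 242.59], 'tool_rot': [[0.89, 0.45, -0.0], [0.45, -0.89, 0.0], [0.0, -0.0, -1.0]], 'wrist_force': [0.21, -0.7, -0.56], 'ft_torque': [0.06, -0.02, -0.04], 'gripper_force': 0.0, 'width': 93.06}
25.0
scene {'fx': 492.69008649017496, 'fy': 492.69008649017496, 'cx': 255.2708735469717, 'cy': 191.3168475069867, 'R': array([[-0.87414895,  0.48543733,  0.01463605],
       [ 0.25340062,  0.48160464, -0.83895477],
       [-0.41430876, -0.72966264, -0.54400431]]), 't': array([4.37624029e+02, 7.21934584e-01, 1.65007565e+03])}
spacer_1_mid [([430.0, 214.0, 2.0], 0.69)]
blank_mid [([615.0, 261.0, 7.0], 0.83)]
cap_1_mid [([548.0, 37.0, 114.0], 0.65), ([381.0, 55.0, 0.0], 0.53)]
tray_a [([484.0, -384.0, 1.0], 0.71), ([564.0, -382.0, 7.0], 0.61)]
tray_b [([484.0, -384.0, 1.0], 0.71), ([564.0, -382.0, 7.0], 0.61)]
deck [([604.0, 38.0, 62.0], 0.86)]
stud_1 [([662.0, 40.0, 128.0], 0.83), ([561.0, -539.0, 2.0], 0.3
[... 473 characters left out ...]
]
tray_a [([567.0, -386.0, 4.0], 0.93), ([479.0, -383.0, 5.0], 0.85)]
tray_b [([567.0, -386.0, 4.0], 0.93), ([479.0, -383.0, 5.0], 0.85)]
deck [([607.0, 40.0, 68.0], 0.95), ([551.0, 38.0, 106.0], 0.26)]
stud_1 [([549.0, 38.0, 129.0], 0.65)]
wrist {'fx': 273.3932452213133, 'fy': 273.3932452213133, 'cx': 252.94142186637978, 'cy': 189.75730255381347, 'mount': array([[ 3.18791704e-04, -9.61532948e-01, -2.74689439e-01,
         7.54569506e+01],
       [ 9.99999472e-01,  5.74844554e-04, -8.51654306e-04,
        -7.42423007e-01],
       [ 9.76797403e-04, -2.74689022e-01,  9.61532624e-01,
        -1.41634756e+02],
       [ 0.00000000e+00,  0.00000000e+00,  0.00000000e+00,
         1.00000000e+00]])}
```

View pics/scene0.png

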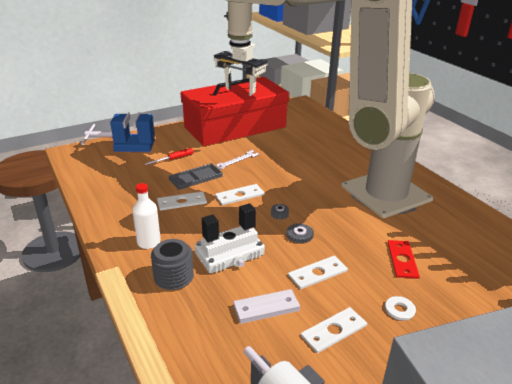

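View pics/side0.png

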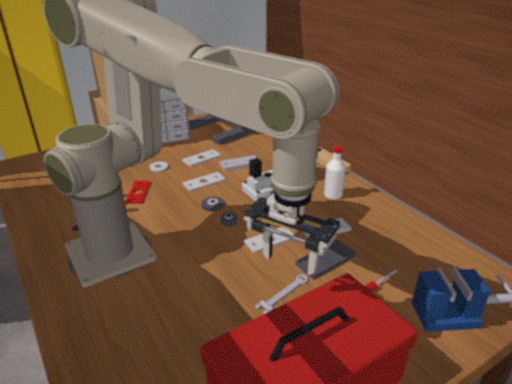

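The scene shows plates at (182,201), (240,195), (318,272) and (335,329), with the blank at (267,306). The red look-alike is at (404,258), the tray at (196,176), and the caps at (210,228) and (248,217). I'll enlarge the plates and measure all of them by depth.

```bash
cat > h.py <<'E'
from cell import ctrl
import cv2,numpy as np
def xyz(name,d,pose=None):
    c=ctrl.camera_info(name);v,u=np.indices(d.shape)
    P=np.stack([(u-c["cx"])/c["fx"]*d,(v-c["cy"])/c["fy"]*d,d],-1)
    if name=="wrist":
        M=c["mount"];P=P@M[:3,:3].T+M[:3,3];p,R=pose
        return P@np.array(R).T+np.array(p)
    return (P-c["t"])@c["R"]
def blobs(X,d,img,zlo,zhi,amin=60):
    m=((X[...,2]>zlo)&(X[...,2]<zhi)&(d>0)).astype(np.uint8)
    n,l,st,c=cv2.connectedComponentsWithStats(m)
    for k in range(1,n):
        if st[k,4]<amin: continue
        Q=X[l==k];r=cv2.minAreaRect(Q[:,:2].astype(np.float32))
        print("px",np.round(c[k]).tolist(),"n",st[k,4],"rect",np.round(r[0],1).tolist(),np.round(r[1],1).tolist(),round(r[2],1),"z",np.round(np.median(Q[:,2]),1),"bgr",img[l==k].mean(0).round().tolist())
E
python3 - <<'E'
from h import *
i=cv2.imread("pics/scene0.png");d=np.load("pics/scene0.npy");X=xyz("scene",d)
X[(X[...,0]<250)|(X[...,0]>950)]=-99
print("low");blobs(X,d,i,4,24)
print("caps");blobs(X,d,i,100,150)
print("deck");blobs(X,d,i,55,72)
a=cv2.resize(i[155:225,140:280],(780,390),interpolation=2);b=cv2.resize(i[240:355,220:430],(780,427),interpolation=2)
cv2.imwrite("pics/crop0.png",cv2.resize(np.vstack([a,b]),(570,598)))
E
```

```text
low
px [54.0, 30.0] n 356 rect [595.8, -2473.6] [689.6, 76.4] 1.1 z 14.0 bgr [203.0, 206.0, 201.0]
px [212.0, 137.0] n 251 rect [376.0, -635.8] [123.7, 253.9] 39.1 z 14.5 bgr [29.0, 34.0, 158.0]
px [134.0, 147.0] n 202 rect [637.7, -666.3] [168.9, 86.3] 5.1 z 14.0 bgr [110.0, 68.0, 42.0]
px [175.0, 155.0] n 190 rect [560.7, -535.3] [190.7, 30.8] 5.3 z 14.5 bgr [67.0, 73.0, 208.0]
px [196.0, 175.0] n 332 rect [521.5, -379.5] [185.4, 89.2] 4.7 z 9.5 bgr [83.0, 82.0, 86.0]
px [238.0, 194.0] n 272 rect [442.3, -211.0] [65.2, 153.1] 86.1 z 5.8 bgr [238.0, 240.0, 242.0]
px [180.0, 200.0] n 309 rect [625.1, -264.0] [64.9, 149.7] 75.7 z 6.0 bgr [151.0, 154.0, 157.0]
px [280.0, 211.0] n 197 rect [382.9, -57.0] [57.4, 54.1] 63.8 z 18.1 bgr [71.0, 69.0, 73.0]
px [300.0, 232.0] n 388 rect [383.7, 58.9] [78.2, 80.4] 10.6 z 11.6 bgr [115.0, 111.0, 116.0]
px [149.0, 243.0] n 127 rect [787.7, -98.3] [35.4, 65.1] 80.5 z 14.7 bgr [212.0, 218.0, 227.0]
px [230.0, 261.0] n 391 rect [624.1, 78.1] [82.7, 190.7] 62.5 z 15.2 bgr [173.0, 176.0, 182.0]
px [317.0, 271.0] n 619 rect [432.9, 219.4] [62.6, 153.8]
[... 1231 characters left out ...]
11.5 z 138.8 bgr [63.0, 62.0, 63.0]
deck
px [53.0, 22.0] n 299 rect [592.3, -2472.9] [79.0, 675.0] 88.8 z 63.6 bgr [203.0, 205.0, 200.0]
px [212.0, 126.0] n 225 rect [378.8, -638.1] [128.7, 253.5] 38.6 z 63.5 bgr [29.0, 33.0, 159.0]
px [120.0, 133.0] n 84 rect [686.6, -715.5] [69.4, 82.8] 85.0 z 63.8 bgr [107.0, 72.0, 50.0]
px [146.0, 134.0] n 68 rect [588.3, -663.9] [90.6, 42.5] 27.5 z 62.9 bgr [101.0, 63.0, 38.0]
px [147.0, 229.0] n 122 rect [787.7, -98.4] [35.4, 65.1] 79.8 z 63.9 bgr [212.0, 217.0, 226.0]
px [229.0, 238.0] n 590 rect [605.0, 39.8] [55.1, 151.9] 89.2 z 62.2 bgr [182.0, 184.0, 187.0]
px [172.0, 268.0] n 232 rect [781.8, 83.3] [50.9, 102.3] 76.8 z 66.0 bgr [76.0, 73.0, 75.0]
```

View pics/crop0.png

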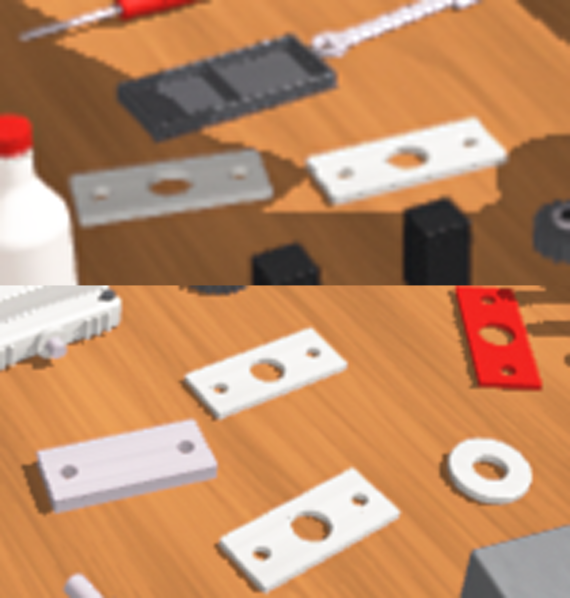

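The four aluminium spacers each have a centre bore: A (240,195), B (182,201, in shade), C (318,272), D (335,329). The blank at (267,306) has two holes and no bore. The red plate at (404,258) is the look-alike, so I leave it. The tray is at (196,176) and the caps are on the studs. Next I square the tool to the world and look at the tray side with the wrist camera.

>>> carry_out(rot=[[0,0,5.395],[0,0,5.395],[0,0,5.395],[0,0,5.395],[0,0,5.395],[0,0,0],[0,0,0],[0,0,0]], travel=[[0,0,0],[0,0,0],[0,0,0],[0,0,0],[0,0,0],[0.027,-0.024,0],[0.027,-0.024,0],[0.027,-0.024,0]], claw=[0,0,0,0,0,0,0,0])

```text
clock: 1.52
ee_pos: [353.5, -462.2, 243.6]
tool_rot: [[1.0, -0.002, 0.0], [-0.002, -1.0, -0.0], [0.0, 0.0, -1.0]]
wrist_force: [0.3, 0.8, 0.0]
width: 92.7
gripper_force: 0.0
```

>>> carry_out(rot=[[0,0,0],[0,0,0],[0,0,0],[0,0,0],[0,0,0],[0,0,0],[0,0,0],[0,0,0]], travel=[[0.027,-0.024,0],[0.027,-0.024,0],[0.027,-0.024,0],[0.027,-0.024,0],[0.027,-0.024,0],[0.027,-0.024,0],[0.027,-0.024,0],[0,0,0]], claw=[0,0,0,0,0,0,0,0])

```text
clock: 2.18
ee_pos: [546.1, -289.9, 243.6]
tool_rot: [[1.0, 0.005, 0.002], [0.005, -1.0, 0.002], [0.002, -0.002, -1.0]]
wrist_force: [0.3, -1.2, -0.3]
width: 93.0
gripper_force: 0.0
```

```bash
cat >> h.py <<'E'
def wrist(tag):
    s=ctrl.sense();i,d=ctrl.get_image("wrist");cv2.imwrite(f"pics/{tag}.png",i)
    X=xyz("wrist",d,(s["ee_pos"],s["tool_rot"]))
    print("tcp",np.round(s["ee_pos"],1),"yaw",round(float(np.degrees(np.arctan2(s["tool_rot"][1][0],s["tool_rot"][0][0]))),2),"t",s["clock"],"w",round(s["width"],1),"F",np.round(s["wrist_force"],1),round(s["gripper_force"],1))
    return s,i,d,X
def circ(i,X,s,z,c0,dia,win=30):
    pass
E
python3 - <<'E'
from h import *
s,i,d,X=wrist("w1")
np.save("pics/w1.npy",d)
blobs(X,d,i,4,24);print(np.percentile(X[...,2],[20,50]), s["tool_rot"])
for q in("tray_a","spacer_1_mid"):print(q,[(np.round(r["position"]).tolist(),round(r["score"],2)) for r in ctrl.mark_of(q,"wrist")])
E
```

```text
tcp [ 546.1 -289.9  243.6] yaw 0.29 t 2.1833 w 93.0 F [ 0.3 -1.2 -0.3] 0.0
px [3.0, 5.0] n 77 rect [741.6, 14.0] [5.5, 18.6] 65.5 z 9.7 bgr [47.0, 49.0, 57.0]
px [237.0, 107.0] n 4543 rect [622.1, -266.8] [60.0, 150.2] 77.7 z 8.5 bgr [135.0, 140.0, 145.0]
px [44.0, 119.0] n 1241 rect [602.5, -13.9] [15.8, 169.3] 90.0 z 15.7 bgr [69.0, 74.0, 80.0]
px [434.0, 167.0] n 1221 rect [559.9, -540.3] [189.3, 22.2] 2.1 z 16.6 bgr [65.0, 77.0, 153.0]
px [318.0, 176.0] n 4968 rect [524.1, -381.9] [169.7, 80.4] 3.5 z 5.0 bgr [79.0, 82.0, 90.0]
px [203.0, 230.0] n 2965 rect [444.2, -213.9] [59.8, 141.2] 86.3 z 8.5 bgr [195.0, 201.0, 204.0]
px [329.0, 263.0] n 185 rect [397.6, -405.8] [53.1, 13.3] 28.0 z 7.6 bgr [152.0, 152.0, 165.0]
px [109.0, 262.0] n 176 rect [401.6, -68.8] [25.0, 16.7] 32.3 z 16.6 bgr [53.0, 57.0, 65.0]
px [341.0, 322.0] n 447 rect [288.3, -437.7] [64.2, 39.2] 6.6 z 7.7 bgr [156.0, 155.0, 167.0]
[0.16092968 1.34197682] [[ 0.99998575  0.00501587  0.0018257 ]
 [ 0.00501249 -0.99998573  0.00184912]
 [ 0.00183495 -0.00183994 -0.99999662]]
tray_a [([484.0, -387.0, 3.0], 0.74), ([563.0, -378.0, 3.0], 0.71)]
spacer_1_mid []
```

View pics/w1.png

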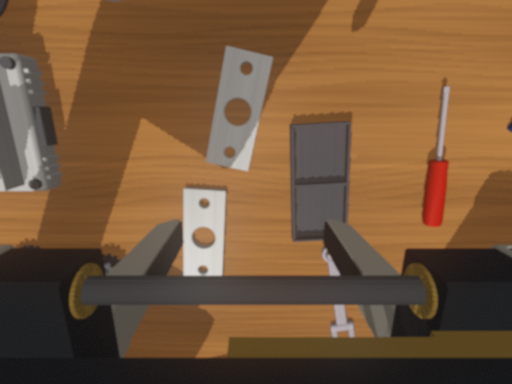

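The wrist view shows plate B at (237,107), plate A at (203,230) and the tray at (320,180). Depth gives plate B as 60.0 x 150.2 mm, so the calibration is good. Next I look at the caps.

>>> carry_out(rot=[[0,0,0],[0,0,0],[0,0,0],[0,0,0],[0,0,0],[0,0,0],[0,0,0],[0,0,0]], travel=[[0.003,-0.033,0],[0.003,-0.033,0],[0.003,-0.033,0],[0.003,-0.033,0],[0.003,-0.033,0],[0.003,-0.033,0],[0.003,-0.033,0],[0.003,-0.033,0]], claw=[0,0,0,0,0,0,0,0])

```text
clock: 3.0
ee_pos: [565.6, -31.0, 243.9]
tool_rot: [[1.0, -0.002, 0.0], [-0.002, -1.0, -0.0], [0.0, 0.0, -1.0]]
wrist_force: [1.1, -0.4, 0.1]
width: 93.1
gripper_force: 0.0
```

>>> carry_out(rot=[[0,0,0],[0,0,0],[0,0,0]], travel=[[0,-0.03,0],[0,-0.03,0],[0,0,0]], claw=[0,0,0])

```text
clock: 3.25
ee_pos: [565.7, 32.3, 243.8]
tool_rot: [[1.0, 0.002, 0.0], [0.002, -1.0, 0.002], [0.0, -0.002, -1.0]]
wrist_force: [0.2, 0.2, 0.2]
width: 93.1
gripper_force: 0.0
```

Run:
```python
from h import *
s,i,d,X=wrist("w2")
print("caps");blobs(X,d,i,132,150);print("deck");blobs(X,d,i,58,72);print("low");blobs(X,d,i,4,24)
```

```text
tcp [565.7  32.3 243.8] yaw 0.1 t 3.25 w 93.1 F [0.2 0.2 0.2] 0.0
caps
px [246.0, 91.0] n 1721 rect [657.4, 38.8] [33.7, 33.9] 0.2 z 140.4 bgr [60.0, 64.0, 70.0]
px [248.0, 211.0] n 1270 rect [547.8, 38.2] [34.5, 33.7] 0.5 z 140.5 bgr [60.0, 66.0, 76.0]
deck
px [238.0, 23.0] n 389 rect [735.0, 50.8] [27.2, 91.0] 4.6 z 68.9 bgr [75.0, 75.0, 80.0]
px [249.0, 146.0] n 3023 rect [602.5, 38.5] [149.2, 48.0] 0.4 z 65.6 bgr [147.0, 151.0, 154.0]
low
px [370.0, 11.0] n 272 rect [756.9, -110.3] [50.4, 12.7] 72.6 z 14.6 bgr [97.0, 103.0, 111.0]
px [241.0, 35.0] n 319 rect [735.3, 51.6] [27.8, 92.0] 3.8 z 18.1 bgr [73.0, 78.0, 88.0]
px [476.0, 124.0] n 4522 rect [622.4, -266.4] [62.4, 150.6] 77.2 z 8.1 bgr [161.0, 166.0, 169.0]
px [82.0, 129.0] n 5667 rect [613.8, 262.7] [61.8, 150.6] 77.7 z 16.6 bgr [168.0, 167.0, 178.0]
px [15.0, 208.0] n 2027 rect [511.6, 394.1] [147.5, 55.9] 3.6 z 8.7 bgr [182.0, 187.0, 191.0]
px [508.0, 226.0] n 301 rect [484.9, -344.4] [82.9, 15.5] 14.7 z 9.0 bgr [56.0, 58.0, 65.0]
px [417.0, 227.0] n 1939 rect [455.5, -214.1] [61.9, 119.2] 86.3 z 8.1 bgr [174.0, 180.0, 184.0]
px [127.0, 228.0] n 1485 rect [458.4, 218.1] [61.5, 93.2] 89.7 z 8.6 bgr [194.0, 200.0, 205.0]
px [237.0, 268.0] n 585 rect [408.3, 57.1] [74.7, 28.7] 88.2 z 14.1 bgr [67.0, 71.0, 81.0]
px [311.0, 271.0] n 180 rect [401.7, -57.5] [14.1, 48.3] 2.3 z 13.0 bgr [44.0, 49.0, 58.0]
```

View pics/w2.png

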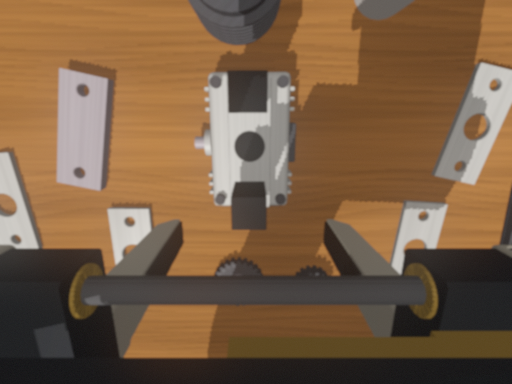

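The caps are square to the world at (246,91) and (248,211), with tops at 140 mm as expected. The deck is at (602.5, 38.5), yaw 0.4°. I'll pick cap 1 now.

>>> carry_out(rot=[[0,0,0],[0,0,0],[0,0,0],[0,0,0],[0,0,0],[0,0,0],[0,0,0],[0,0,0]], travel=[[0.0305,-0.002,0],[0.0305,-0.002,0],[0.0305,-0.0025,0],[0,0,0.029],[0,0,0.029],[0,0,0.029],[0,0,0.029],[0,0,0]], claw=[0,0,0,0,0,0,0,0])

```text
clock: 3.97
ee_pos: [653.2, 33.1, 119.8]
tool_rot: [[1.0, -0.003, -0.011], [-0.003, -1.0, -0.0], [-0.011, 0.0, -1.0]]
wrist_force: [-1.7, -0.4, -0.8]
width: 92.9
gripper_force: 0.0
```

>>> carry_out(rot=[[0,0,0],[0,0,0],[0,0,0],[0,0,0],[0,0,0],[0,0,0],[0,0,0],[0,0,0]], travel=[[0,0,0],[0,0,0],[0,0,0],[0,0,0],[0,0,0],[0,0,0],[0,0,0],[0,0,0]], claw=[255,255,255,255,255,255,255,255], newtons=25)

```text
clock: 4.63
ee_pos: [657.8, 35.9, 128.0]
tool_rot: [[1.0, 0.0, 0.0], [0.0, -1.0, -0.0], [0.0, 0.0, -1.0]]
wrist_force: [-0.5, -0.3, 0.7]
width: 44.5
gripper_force: 0.0
```

>>> carry_out(rot=[[0,0,0],[0,0,0],[0,0,0],[0,0,0],[0,0,0]], travel=[[0,0,-0.018],[0,0,-0.018],[0,0,-0.018],[0,0,-0.018],[0,0,0]], claw=[255,255,255,255,255])

```text
clock: 5.05
ee_pos: [659.8, 35.8, 204.5]
tool_rot: [[1.0, 0.0, 0.007], [0.0, -1.0, -0.0], [0.007, 0.0, -1.0]]
wrist_force: [-0.2, 0.2, -0.1]
width: 33.8
gripper_force: 25.0
```

The fingers need about 10 rows to close, so I check how the cap sits in the grip.

```bash
cat >> h.py <<'E'
def col(cam,c,r,zlo,zhi):
    s=ctrl.sense();i,d=ctrl.get_image(cam);X=xyz(cam,d,(s["ee_pos"],s["tool_rot"]))
    dark=i.max(2)<75
    m=(np.hypot(X[...,0]-c[0],X[...,1]-c[1])<r)&(X[...,2]>zlo)&(X[...,2]<zhi)&(d>0)&dark
    print(cam,np.round(s["ee_pos"],1),"n",m.sum(),"z pct",np.round(np.percentile(X[m][:,2],[0,2,10,50,90,98,100]),1) if m.any() else "")
E
python3 - <<'E'
from h import *
col("scene",(658,36),27,75,260);col("side",(658,36),27,75,260);col("wrist",(658,36),16,100,260)
s,i,d,X=wrist("w3")
E
```

```text
scene [659.8  35.8 204.5] n 300 z pct [132.  135.5 142.7 169.5 197.9 215.7 220.7]
side [659.2  35.9 202.2] n 160 z pct [132.4 135.4 141.4 164.2 202.7 226.7 232.4]
wrist [658.2  35.8 200.1] n 564 z pct [187.9 188.4 188.9 189.7 190.6 191.2 192. ]
tcp [657.4  35.8 198.6] yaw 0.0 t 5.2 w 34.1 F [ 0.5  0.4 -0.8] 25.0
```

View pics/w3.png

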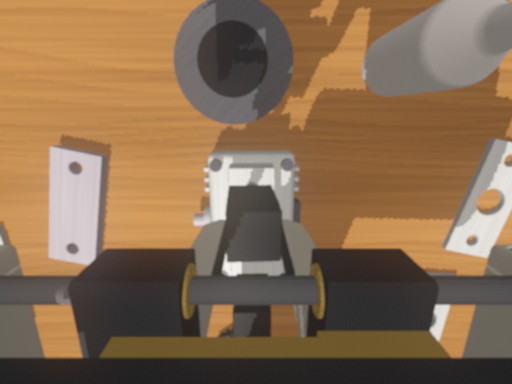

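The cap top is 10 mm below the TCP and its bottom is level with the stud tip. The grip holds, so I lift it another 25 mm and carry it to tray_a.

>>> carry_out(rot=[[0,0,0],[0,0,0],[0,0,0],[0,0,0],[0,0,0],[0,0,0],[0,0,0],[0,0,0]], travel=[[0,0,-0.0125],[0,0,-0.0125],[0,0,0],[-0.0071,0.0319,0],[-0.0071,0.0319,0],[-0.0071,0.0319,0],[-0.0071,0.0319,0],[-0.0071,0.0319,0]], claw=[255,255,255,255,255,255,255,255])

```text
clock: 5.92
ee_pos: [622.0, -125.1, 225.3]
tool_rot: [[1.0, 0.0, 0.001], [0.0, -1.0, -0.0], [0.001, 0.0, -1.0]]
wrist_force: [0.6, -0.6, -0.9]
width: 33.9
gripper_force: 25.0
```

>>> carry_out(rot=[[0,0,0],[0,0,0],[0,0,0],[0,0,0],[0,0,0],[0,0,0],[0,0,0],[0,0,0]], travel=[[-0.0071,0.0319,0],[-0.0071,0.0319,0],[-0.0071,0.0319,0],[-0.0071,0.0319,0],[-0.0071,0.0319,0],[-0.0071,0.0319,0],[-0.0071,0.0319,0],[-0.0071,0.0319,0]], claw=[255,255,255,255,255,255,255,255])

```text
clock: 6.58
ee_pos: [565.0, -380.6, 225.3]
tool_rot: [[1.0, -0.0, 0.001], [-0.0, -1.0, -0.001], [0.001, 0.001, -1.0]]
wrist_force: [0.6, 0.1, -0.2]
width: 33.8
gripper_force: 25.0
```

>>> carry_out(rot=[[0,0,0],[0,0,0],[0,0,0],[0,0,0]], travel=[[0,0,0],[0,0,0],[0,0,0],[0,0,0]], claw=[255,255,255,255])

```text
clock: 6.92
ee_pos: [565.9, -377.8, 224.8]
tool_rot: [[1.0, 0.001, 0.0], [0.001, -1.0, 0.0], [0.0, -0.0, -1.0]]
wrist_force: [-0.8, -0.5, 0.3]
width: 33.8
gripper_force: 25.0
```

Run:
```python
from h import *
col("wrist",(565,-380),16,100,260);col("scene",(565,-380),27,75,260)
s,i,d,X=wrist("w4")
```

```text
wrist [ 565.9 -377.8  224.8] n 1996 z pct [212.2 213.4 213.9 214.8 216.2 246.5 258.1]
scene [ 566.  -377.6  224.9] n 183 z pct [152.8 155.6 160.7 187.5 220.8 248.5 255.5]
tcp [ 566.  -377.6  224.9] yaw 0.1 t 7.0167 w 34.0 F [ 0.6 -0.  -0.3] 25.0
```

>>> carry_out(rot=[[0,0,0],[0,0,0],[0,0,0],[0,0,0],[0,0,0],[0,0,0],[0,0,0],[0,0,0]], travel=[[0,0,0.03],[0,0,0.03],[0,0,0.03],[0,0,0.03],[0,0,0.02],[0,0,0.0095],[0,0,0],[0,0,0]], claw=[255,255,255,255,255,255,255,255])

```text
clock: 7.73
ee_pos: [565.9, -378.1, 75.4]
tool_rot: [[1.0, 0.001, 0.0], [0.001, -1.0, 0.0], [0.0, -0.0, -1.0]]
wrist_force: [-0.8, 0.2, 0.2]
width: 33.6
gripper_force: 25.0
```

>>> carry_out(rot=[[0,0,0],[0,0,0],[0,0,0],[0,0,0],[0,0,0],[0,0,0],[0,0,0],[0,0,0]], travel=[[0,0,0],[0,0,0],[0,0,0],[0,0,0],[0,0,0],[0,0,0],[0,0,0],[0,0,0]], claw=[255,255,255,0,0,0,0,0])

```text
clock: 8.4
ee_pos: [565.4, -379.0, 75.2]
tool_rot: [[1.0, -0.0, 0.0], [-0.0, -1.0, -0.0], [0.0, 0.0, -1.0]]
wrist_force: [0.8, -0.6, 0.6]
width: 62.4
gripper_force: 0.0
```

>>> carry_out(rot=[[0,0,0],[0,0,0],[0,0,0],[0,0,0],[0,0,0],[0,0,0],[0,0,0]], travel=[[0,0,0],[0,0,-0.03],[0,0,-0.03],[0,0,-0.03],[0,0,-0.03],[0,0,0],[0,0,0]], claw=[0,0,0,0,0,0,0])

```text
clock: 8.98
ee_pos: [566.8, -380.0, 198.6]
tool_rot: [[1.0, -0.0, 0.005], [0.0, -1.0, -0.004], [0.005, 0.004, -1.0]]
wrist_force: [0.2, 0.1, -0.1]
width: 93.1
gripper_force: 0.0
```

Run:
```python
from h import *
s,i,d,X=wrist("w5");blobs(X,d,i,55,80);blobs(X,d,i,4,24)
```

```text
tcp [ 566.8 -380.   198.6] yaw 0.0 t 8.9833 w 93.1 F [ 0.2  0.1 -0.1] 0.0
px [507.0, 158.0] n 188 rect [595.1, -645.1] [28.4, 12.4] 14.5 z 59.9 bgr [67.0, 43.0, 32.0]
px [250.0, 185.0] n 1044 rect [567.5, -377.0] [33.8, 33.6] 0.4 z 64.4 bgr [46.0, 50.0, 58.0]
px [11.0, 3.0] n 165 rect [751.8, -125.3] [3.5, 27.5] 12.6 z 11.4 bgr [92.0, 98.0, 106.0]
px [158.0, 124.0] n 5718 rect [621.8, -266.7] [60.9, 150.3] 77.6 z 8.6 bgr [141.0, 147.0, 151.0]
px [487.0, 124.0] n 1110 rect [615.0, -660.9] [125.7, 61.4] 13.7 z 13.4 bgr [63.0, 45.0, 43.0]
px [381.0, 185.0] n 1220 rect [560.8, -541.5] [188.0, 23.3] 2.4 z 16.9 bgr [73.0, 84.0, 158.0]
px [255.0, 208.0] n 5792 rect [524.0, -382.0] [170.1, 80.1] 3.5 z 5.2 bgr [74.0, 76.0, 84.0]
px [124.0, 233.0] n 1562 rect [474.6, -215.9] [61.2, 81.2] 86.6 z 8.6 bgr [185.0, 191.0, 196.0]
px [151.0, 309.0] n 82 rect [370.4, -232.1] [14.4, 15.0] 86.1 z 8.6 bgr [193.0, 198.0, 201.0]
px [283.0, 320.0] n 376 rect [347.9, -423.9] [59.5, 16.8] 11.6 z 7.3 bgr [165.0, 164.0, 175.0]
```

Cap 1 stands upright in tray_a. Now cap 2.

>>> carry_out(rot=[[0,0,0],[0,0,0],[0,0,0],[0,0,0],[0,0,0],[0,0,0],[0,0,0],[0,0,0]], travel=[[-0.00135,-0.0321,0],[-0.00135,-0.0321,0],[-0.00135,-0.0321,0],[-0.00135,-0.0321,0],[-0.00135,-0.0321,0],[-0.00135,-0.0321,0],[-0.00135,-0.0321,0],[-0.00135,-0.0321,0]], claw=[90,90,90,90,90,90,90,90])

```text
clock: 9.7
ee_pos: [553.1, -120.3, 192.8]
tool_rot: [[1.0, -0.0, -0.003], [-0.0, -1.0, 0.001], [-0.003, -0.001, -1.0]]
wrist_force: [0.0, 0.5, 0.1]
width: 60.4
gripper_force: 0.0
```

>>> carry_out(rot=[[0,0,0],[0,0,0],[0,0,0],[0,0,0],[0,0,0],[0,0,0],[0,0,0],[0,0,0]], travel=[[-0.00135,-0.0321,0],[-0.00135,-0.0321,0],[-0.00135,-0.0321,0],[-0.00135,-0.0321,0],[-0.00135,-0.0321,0],[0,0,0],[0,0,0],[0,0,0]], claw=[90,90,90,90,90,90,90,90])

```text
clock: 10.37
ee_pos: [547.1, 38.1, 193.6]
tool_rot: [[1.0, 0.001, -0.002], [0.001, -1.0, -0.0], [-0.002, 0.0, -1.0]]
wrist_force: [0.3, -0.1, -0.3]
width: 60.1
gripper_force: 0.0
```

>>> carry_out(rot=[[0,0,0],[0,0,0],[0,0,0],[0,0,0],[0,0,0],[0,0,0],[0,0,0],[0,0,0]], travel=[[0,0,0.025],[0,0,0.025],[0,0,0.015],[0,0,0],[0,0,0],[0,0,0],[0,0,0],[0,0,0]], claw=[90,90,90,90,90,255,255,255])

```text
clock: 11.03
ee_pos: [548.9, 38.0, 131.8]
tool_rot: [[1.0, -0.0, 0.003], [-0.0, -1.0, -0.0], [0.003, 0.0, -1.0]]
wrist_force: [0.1, -0.5, -0.1]
width: 44.5
gripper_force: 0.0
```

>>> carry_out(rot=[[0,0,0],[0,0,0],[0,0,0],[0,0,0],[0,0,0]], travel=[[0,0,0],[0,0,0],[0,0,0],[0,0,0],[0,0,0]], claw=[255,255,255,255,255])

```text
clock: 11.45
ee_pos: [548.5, 38.3, 131.0]
tool_rot: [[1.0, 0.0, 0.002], [0.0, -1.0, -0.0], [0.002, 0.0, -1.0]]
wrist_force: [0.5, -1.0, 5.9]
width: 33.6
gripper_force: 25.0
```

>>> carry_out(rot=[[0,0,0],[0,0,0],[0,0,0],[0,0,0],[0,0,0],[0,0,0]], travel=[[0,0,-0.02],[0,0,-0.02],[0,0,-0.02],[0,0,-0.015],[0,0,0],[0,0,0]], claw=[255,255,255,255,255,255])

```text
clock: 11.95
ee_pos: [548.2, 38.5, 205.4]
tool_rot: [[1.0, 0.0, 0.001], [0.0, -1.0, 0.0], [0.001, -0.0, -1.0]]
wrist_force: [-0.0, 0.2, -1.8]
width: 33.9
gripper_force: 25.0
```

Run:
```python
from h import *
col("wrist",(547.8,38.4),16,100,260)
s,i,d,X=wrist("w6");col("scene",(548,38),27,75,260)
```

```text
wrist [548.2  38.5 205.4] n 2174 z pct [191.8 213.6 214.  214.8 215.5 215.9 216.6]
tcp [547.4  38.5 204.1] yaw 0.01 t 12.0 w 34.0 F [ 0.2  0.9 -0.4] 25.0
scene [547.   38.5 203.4] n 248 z pct [150.6 152.5 157.6 182.6 211.1 218.6 225.4]
```

>>> carry_out(rot=[[0,0,0],[0,0,0],[0,0,0],[0,0,0],[0,0,0],[0,0,0],[0,0,0],[0,0,0]], travel=[[-0.005,0.0325,0],[-0.005,0.0325,0],[-0.005,0.0325,0],[-0.005,0.0325,0],[-0.005,0.0325,0],[-0.005,0.0325,0],[-0.005,0.0325,0],[-0.005,0.0325,0]], claw=[255,255,255,255,255,255,255,255])

```text
clock: 12.77
ee_pos: [506.6, -222.7, 203.4]
tool_rot: [[1.0, 0.0, -0.002], [0.0, -1.0, 0.001], [-0.002, -0.001, -1.0]]
wrist_force: [0.4, 0.2, 0.1]
width: 33.5
gripper_force: 25.0
```

>>> carry_out(rot=[[0,0,0],[0,0,0],[0,0,0],[0,0,0],[0,0,0],[0,0,0],[0,0,0],[0,0,0]], travel=[[-0.005,0.0325,0],[-0.005,0.0325,0],[-0.005,0.0325,0],[-0.005,0.0325,0],[-0.005,0.0325,0],[0,0,0],[0,0,0],[0,0,0]], claw=[255,255,255,255,255,255,255,255])

```text
clock: 13.43
ee_pos: [482.3, -383.4, 203.5]
tool_rot: [[1.0, -0.001, -0.002], [-0.001, -1.0, 0.002], [-0.002, -0.002, -1.0]]
wrist_force: [-0.1, 0.3, -1.0]
width: 33.8
gripper_force: 25.0
```

Run:
```python
from h import *
col("wrist",(482.7,-384),16,100,260)
s,i,d,X=wrist("w7");blobs(X,d,i,198,225);blobs(X,d,i,58,70)
```

```text
wrist [ 482.3 -383.4  203.5] n 2549 z pct [153.4 165.1 201.1 212.7 213.5 214.2 231. ]
tcp [ 482.7 -382.9  204. ] yaw 0.03 t 13.4833 w 33.8 F [-0.1 -0.4 -0.2] 25.0
px [252.0, 246.0] n 4886 rect [485.0, -382.4] [28.8, 64.7] 0.2 z 213.0 bgr [60.0, 65.0, 73.0]
px [248.0, 101.0] n 1253 rect [566.9, -377.2] [32.8, 33.9] 0.0 z 64.5 bgr [53.0, 57.0, 65.0]
px [447.0, 251.0] n 484 rect [407.2, -614.2] [23.8, 83.8] 18.8 z 63.9 bgr [20.0, 26.0, 100.0]
```

>>> carry_out(rot=[[0,0,0],[0,0,0],[0,0,0],[0,0,0],[0,0,0],[0,0,0],[0,0,0],[0,0,0]], travel=[[0,0,0.03],[0,0,0.03],[0,0,0.03],[0,0,0.03],[0,0,0.02],[0,0,0.0095],[0,0,0],[0,0,0]], claw=[255,255,255,255,255,255,255,255])

```text
clock: 14.2
ee_pos: [483.4, -383.0, 55.8]
tool_rot: [[1.0, 0.002, -0.0], [0.002, -1.0, 0.0], [-0.0, -0.0, -1.0]]
wrist_force: [1.0, -0.7, -0.6]
width: 33.6
gripper_force: 25.0
```

>>> carry_out(rot=[[0,0,0],[0,0,0],[0,0,0],[0,0,0],[0,0,0],[0,0,0],[0,0,0],[0,0,0]], travel=[[0,0,0],[0,0,0],[0,0,0],[0,0,0],[0,0,0],[0,0,0],[0,0,0],[0,0,0]], claw=[255,255,255,90,90,90,90,90])

```text
clock: 14.87
ee_pos: [482.8, -384.2, 55.6]
tool_rot: [[1.0, -0.0, -0.0], [-0.0, -1.0, 0.0], [-0.0, -0.0, -1.0]]
wrist_force: [0.1, -1.4, 0.8]
width: 59.3
gripper_force: 0.0
```

>>> carry_out(rot=[[0,0,0],[0,0,0],[0,0,0],[0,0,0],[0,0,0],[0,0,0],[0,0,0],[0,0,0]], travel=[[0,0,-0.02],[0,0,-0.03],[0,0,-0.03],[0,0,-0.03],[0,0,-0.03],[0,0,-0.01],[0,-0.03,0],[0,-0.03,0]], claw=[90,90,90,90,90,0,0,0])

```text
clock: 15.53
ee_pos: [483.0, -325.0, 206.5]
tool_rot: [[1.0, -0.002, 0.002], [-0.002, -1.0, -0.002], [0.002, 0.002, -1.0]]
wrist_force: [0.4, 2.0, -0.8]
width: 75.6
gripper_force: 0.0
```

>>> carry_out(rot=[[0,0,0],[0,0,0],[0,0,0],[0,0,0],[0,0,0],[0,0,0],[0,0,0],[0,0,0]], travel=[[-0.01,-0.03,0],[-0.01,-0.03,0],[-0.01,-0.03,0],[-0.01,-0.02,0],[0,0,0],[0,0,0],[0,0,0],[0,0,0]], claw=[0,0,0,0,0,0,0,0])

```text
clock: 16.2
ee_pos: [443.1, -214.9, 205.5]
tool_rot: [[1.0, -0.001, 0.0], [-0.001, -1.0, -0.0], [0.0, 0.0, -1.0]]
wrist_force: [-0.1, -0.2, 0.4]
width: 92.9
gripper_force: 0.0
```

Run:
```python
from h import *
s,i,d,X=wrist("w8");blobs(X,d,i,5,11);blobs(X,d,i,58,70)
```

```text
tcp [ 443.1 -214.9  205.5] yaw -0.04 t 16.2 w 92.9 F [-0.1 -0.2  0.4] 0.0
px [294.0, 47.0] n 3650 rect [594.2, -260.9] [60.2, 93.4] 77.7 z 8.4 bgr [164.0, 169.0, 173.0]
px [361.0, 103.0] n 284 rect [521.2, -342.2] [168.5, 1.8] 3.3 z 8.2 bgr [57.0, 64.0, 78.0]
px [409.0, 31.0] n 137 rect [604.2, -379.4] [70.8, 10.4] 85.5 z 7.5 bgr [56.0, 56.0, 59.0]
px [385.0, 72.0] n 132 rect [558.1, -369.4] [52.3, 27.9] 45.4 z 7.3 bgr [58.0, 59.0, 63.0]
px [426.0, 91.0] n 64 rect [540.7, -416.8] [25.3, 2.3] 2.6 z 8.1 bgr [51.0, 52.0, 57.0]
px [423.0, 119.0] n 71 rect [510.0, -418.1] [26.9, 3.3] 2.8 z 7.4 bgr [58.0, 59.0, 64.0]
px [252.0, 171.0] n 4641 rect [439.2, -213.4] [60.1, 150.4] 86.4 z 8.5 bgr [185.0, 191.0, 195.0]
px [375.0, 143.0] n 79 rect [481.4, -362.0] [9.2, 33.1] 89.6 z 6.9 bgr [62.0, 65.0, 73.0]
px [404.0, 217.0] n 939 rect [368.0, -417.3] [123.1, 30.1] 9.5 z 7.3 bgr [171.0, 169.0, 181.0]
px [72.0, 209.0] n 96 rect [394.6, 22.5] [34.7, 7.6] 18.2 z 8.1 bgr [43.0, 48.0, 58.0]
px [9.0, 64.0] n 1590 rect [569.8, 15.1] [21.2, 91.6] 77.5 z 65.1 bgr [153.0, 158.0, 160.0]
px [423.0, 58.0] n 1510 rect [566.7, -376.8] [35.1, 33.6] 89.9 z 64.2 bgr [38.0, 40.0, 45.0]
px [415.0, 148.0] n 1172 rect [481.8, -382.7] [35.2, 33.2] 90.0 z 64.2 bgr [40.0, 45.0, 55.0]
```

View pics/w8.png

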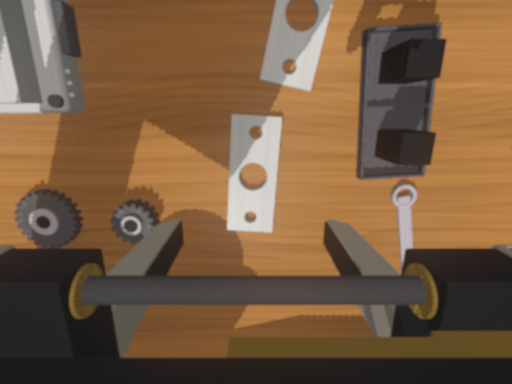

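Both caps stand in the tray at (423,58) and (415,148). Plate A is at (252,171), centre (439, -213), yaw -3.6°. I pick plate A.

>>> carry_out(rot=[[0,0,0],[0,0,3.6],[0,0,0],[0,0,0],[0,0,0],[0,0,0],[0,0,0],[0,0,0]], travel=[[-0.0036,-0.0007,0],[0,0,0.03],[0,0,0.03],[0,0,0.03],[0,0,0.03],[0,0,0.025],[0,0,0.015],[0,0,0.006]], claw=[0,0,0,0,0,0,0,0])

```text
clock: 16.92
ee_pos: [437.0, -212.7, 36.4]
tool_rot: [[0.998, -0.064, -0.004], [-0.064, -0.998, 0.003], [-0.005, -0.002, -1.0]]
wrist_force: [-0.2, -0.4, -0.3]
width: 93.0
gripper_force: 0.0
```

>>> carry_out(rot=[[0,0,0],[0,0,0],[0,0,0],[0,0,0],[0,0,0],[0,0,0],[0,0,0],[0,0,0]], travel=[[0,0,0],[0,0,0],[0,0,0],[0,0,0.005],[0,0,0.005],[0,0,0.003],[0,0,0],[0,0,0]], claw=[0,0,0,0,0,0,0,0])

```text
clock: 17.58
ee_pos: [439.0, -213.2, 26.3]
tool_rot: [[0.998, -0.063, -0.001], [-0.063, -0.998, 0.0], [-0.001, -0.0, -1.0]]
wrist_force: [0.0, -0.7, -0.0]
width: 93.1
gripper_force: 0.0
```

>>> carry_out(rot=[[0,0,0],[0,0,0],[0,0,0],[0,0,0],[0,0,0],[0,0,0],[0,0,0],[0,0,0]], travel=[[0,0,0],[0,0,0],[0,0,0],[0,0,0],[0,0,0],[0,0,0],[0,0,0],[0,0,0]], claw=[255,255,255,255,255,255,255,255], newtons=45)

```text
clock: 18.25
ee_pos: [439.3, -213.5, 26.7]
tool_rot: [[0.998, -0.063, 0.0], [-0.063, -0.998, -0.0], [0.0, 0.0, -1.0]]
wrist_force: [-1.3, -0.7, 0.5]
width: 59.4
gripper_force: 45.0
```

>>> carry_out(rot=[[0,0,0],[0,0,0],[0,0,0],[0,0,0],[0,0,0],[0,0,0],[0,0,0],[0,0,-3.9]], travel=[[0,0,-0.01],[0,0,-0.025],[0,0,-0.03],[0,0,-0.03],[0,0,-0.03],[0,0,-0.02],[0,0,-0.005],[0,0,0]], claw=[255,255,255,255,255,255,255,255])

```text
clock: 18.92
ee_pos: [440.4, -214.1, 179.2]
tool_rot: [[1.0, 0.004, 0.004], [0.004, -1.0, -0.002], [0.004, 0.002, -1.0]]
wrist_force: [-0.1, 0.3, -1.5]
width: 59.1
gripper_force: 45.0
```

>>> carry_out(rot=[[0,0,0],[0,0,0],[0,0,0],[0,0,0],[0,0,0],[0,0,0],[0,0,0],[0,0,0]], travel=[[0,0,0],[0.0,-0.03,0],[0.0,-0.03,0],[0.0,-0.03,0],[0.0,-0.03,0],[0,0,0],[0,0,0],[0,0,0]], claw=[255,255,255,255,255,255,255,255])

```text
clock: 19.58
ee_pos: [438.1, -93.5, 175.7]
tool_rot: [[1.0, 0.005, -0.001], [0.005, -1.0, -0.0], [-0.001, 0.0, -1.0]]
wrist_force: [0.1, 0.0, -1.2]
width: 59.4
gripper_force: 45.0
```

Run:
```python
from h import *
s,i,d,X=wrist("w9");np.save("pics/w9.npy",d);blobs(X,d,i,130,175);print("studs");blobs(X,d,i,124,134,5)
blobs(X,d,i,58,70)
```

```text
tcp [438.1 -93.5 175.7] yaw 0.29 t 19.5833 w 59.4 F [ 0.1  0.  -1.2] 45.0
px [44.0, 54.0] n 79 rect [547.2, 37.3] [6.0, 6.1] 7.2 z 130.8 bgr [167.0, 168.0, 183.0]
px [253.0, 192.0] n 14061 rect [459.6, -93.1] [88.3, 102.8] 89.5 z 157.5 bgr [135.0, 140.0, 143.0]
px [251.0, 319.0] n 2318 rect [373.0, -92.2] [25.5, 60.3] 0.4 z 157.6 bgr [135.0, 140.0, 143.0]
studs
px [49.0, 55.0] n 264 rect [546.9, 36.6] [8.7, 9.5] 42.9 z 128.5 bgr [134.0, 136.0, 149.0]
px [100.0, 44.0] n 5229 rect [563.9, 37.9] [73.1, 49.5] 0.6 z 65.6 bgr [168.0, 173.0, 175.0]
```

View pics/w9.png

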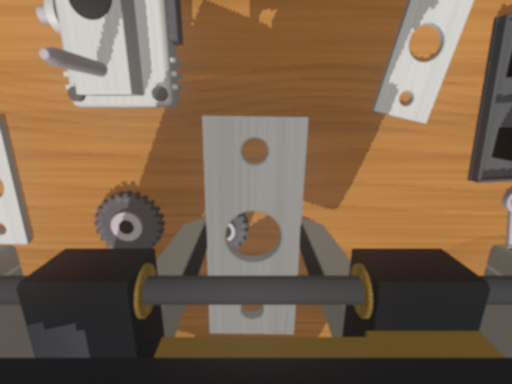

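Plate A is held, with holes at (255,150), (254,235) and (252,308); stud 2's tip is at (49,55). I move over the studs and compare the holes with the stud tips in one picture.

>>> carry_out(rot=[[0,0,0],[0,0,0],[0,0,0],[0,0,0],[0,0,0],[0,0,0],[0,0,0],[0,0,0]], travel=[[0.0237,-0.01865,0],[0.0237,-0.01865,0],[0.0237,-0.01865,0],[0.0237,-0.01865,0],[0.0237,-0.01865,0],[0.0237,-0.01865,0],[0.0237,-0.01865,0],[0,0,0]], claw=[255,255,255,255,255,255,255,255])

```text
clock: 20.3
ee_pos: [606.6, 39.6, 175.1]
tool_rot: [[1.0, 0.005, -0.0], [0.005, -1.0, 0.001], [-0.0, -0.001, -1.0]]
wrist_force: [0.2, 0.1, -1.4]
width: 59.7
gripper_force: 45.0
```

>>> carry_out(rot=[[0,0,0],[0,0,0],[0,0,0],[0,0,0],[0,0,0],[0,0,0],[0,0,0]], travel=[[0,0,0.004],[0,0,0.004],[0,0,0.004],[0,0,0.002],[0,0,0],[0,0,0],[0,0,0]], claw=[255,255,255,255,255,255,255])

```text
clock: 20.88
ee_pos: [603.8, 37.7, 163.1]
tool_rot: [[1.0, 0.005, 0.001], [0.005, -1.0, -0.0], [0.001, 0.0, -1.0]]
wrist_force: [0.2, 0.8, -1.8]
width: 59.1
gripper_force: 45.0
```

```bash
cat >> h.py <<'E'
def held(tag,zp):
    """held plate (top near zp): far edge/near edge/side edges and hole centres; stud tips"""
    s,i,d,X=wrist(tag);p=np.array(s["ee_pos"]);R=np.array(s["tool_rot"])
    T=(X-p)@R  # tool coords
    m=(abs(X[...,2]-zp)<4)&(d>0)&(abs(T[...,0])<95)&(abs(T[...,1])<45)
    Q=X[m];print("plate z",np.round(np.median(Q[:,2]),1),"toolx",np.round(np.percentile(T[m][:,0],[.2,99.8]),1),"tooly far half",np.round(np.percentile(T[m&(T[...,0]>30)][:,1],[.5,99.5]),1))
    z0=np.median(Q[:,2]);c=ctrl.camera_info("wrist");M=c["mount"]
    cs,h=cv2.findContours(m.astype(np.uint8),cv2.RETR_CCOMP,cv2.CHAIN_APPROX_NONE)
    for k,q in enumerate(cs):
        if h[0][k][3]<0 or cv2.contourArea(q)<150: continue
        uv=q[:,0].astype(float);r=np.c_[(uv[:,0]-c["cx"])/c["fx"],(uv[:,1]-c["cy"])/c["fy"],np.ones(len(uv))]
        o=R@M[:3,3]+p;v=r@(R@M[:3,:3]).T;W=o+v*((z0-o[2])/v[:,2])[:,None]
        (cx,cy),rad=cv2.minEnclosingCircle(W[:,:2].astype(np.float32))
        mo=cv2.moments(W[:,:2].astype(np.float32).reshape(-1,1,2))
        print("hole px",uv.mean(0).round(),"c",np.round([mo["m10"]/mo["m00"],mo["m01"]/mo["m00"]],1),"dia",round(2*rad,1))
    print("studs");blobs(X,d,i,125.5,133,8)
    return s,i,d,X
E
python3 - <<'E'
from h import *
s,i,d,X=held("w10",143)
cv2.imwrite("pics/w10c.png",cv2.resize(i[60:360,150:350],(500,600-0),interpolation=2)[:600])
E
```

```text
tcp [603.8  37.7 163.1] yaw 0.27 t 20.8833 w 59.1 F [ 0.2  0.8 -1.8] 45.0
plate z 144.8 toolx [-76.9  72.8] tooly far half [-29.6  29.9]
hole px [253. 234.] c [603.6  38.3] dia 35.7
hole px [254. 150.] c [657.3  37.8] dia 16.3
studs
px [252.0, 146.0] n 160 rect [657.5, 38.6] [8.5, 9.1] 89.7 z 129.4 bgr [109.0, 108.0, 114.0]
```

View pics/w10c.png

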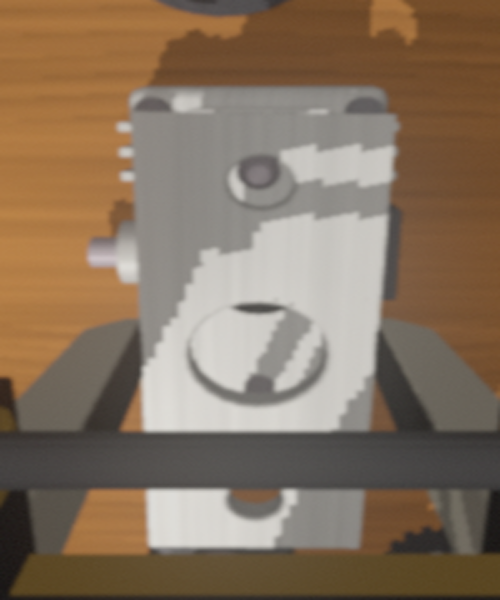

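The far hole is at (657.3, 37.8) and the stud at (657.5, 38.6). I correct by 0.6 mm and lower onto the tapers.

>>> carry_out(rot=[[0,0,0],[0,0,0],[0,0,0],[0,0,0],[0,0,0],[0,0,0],[0,0,0],[0,0,0]], travel=[[0,-0.0006,0.004],[0,0,0.005],[0,0,0.005],[0,0,0.005],[0,0,0.005],[0,0,0.002],[0,0,0],[0,0,0]], claw=[255,255,255,255,255,255,255,255])

```text
clock: 21.6
ee_pos: [603.7, 38.6, 136.4]
tool_rot: [[1.0, 0.005, -0.0], [0.005, -1.0, 0.0], [-0.0, -0.0, -1.0]]
wrist_force: [0.1, -0.0, -1.2]
width: 59.4
gripper_force: 45.0
```

>>> carry_out(rot=[[0,0,0],[0,0,0],[0,0,0],[0,0,0],[0,0,0],[0,0,0],[0,0,0],[0,0,0]], travel=[[0,0,0.008],[0,0,0.01],[0,0,0.01],[0,0,0.008],[0,0,0.005],[0,0,0.003],[0,0,0],[0,0,0]], claw=[255,255,255,255,255,255,255,255])

```text
clock: 22.27
ee_pos: [603.8, 38.6, 92.4]
tool_rot: [[1.0, 0.005, -0.0], [0.005, -1.0, 0.0], [-0.0, -0.0, -1.0]]
wrist_force: [-0.2, -0.2, -1.0]
width: 59.0
gripper_force: 45.0
```

>>> carry_out(rot=[[0,0,0],[0,0,0],[0,0,0],[0,0,0],[0,0,0],[0,0,0],[0,0,0],[0,0,0]], travel=[[0,0,0],[0,0,0],[0,0,0],[0,0,0],[0,0,0],[0,0,0],[0,0,0],[0,0,0]], claw=[255,255,0,0,0,0,0,0])

```text
clock: 22.93
ee_pos: [603.9, 38.6, 92.8]
tool_rot: [[1.0, 0.005, 0.0], [0.005, -1.0, 0.0], [0.0, -0.0, -1.0]]
wrist_force: [1.0, 0.3, -1.1]
width: 91.8
gripper_force: 0.0
```

>>> carry_out(rot=[[0,0,0],[0,0,0],[0,0,0],[0,0,0],[0,0,0],[0,0,0],[0,0,0],[0,0,0]], travel=[[0,0,-0.02],[0,0,-0.03],[0,0,-0.03],[0,0,-0.03],[0,0,-0.004],[0,0,0],[0,0,0],[0,0,0]], claw=[0,0,0,0,0,0,0,0])

```text
clock: 23.6
ee_pos: [602.8, 38.6, 204.7]
tool_rot: [[1.0, 0.005, -0.003], [0.005, -1.0, 0.0], [-0.003, -0.0, -1.0]]
wrist_force: [-0.0, 0.6, -0.6]
width: 93.1
gripper_force: 0.0
```

Run:
```python
from h import *
s,i,d,X=wrist("w11");print("top");blobs(X,d,i,68,78);print("studs");blobs(X,d,i,125.5,133,8)
print("low");blobs(X,d,i,4,20,900)
```

```text
tcp [602.8  38.6 204.7] yaw 0.3 t 23.6 w 93.1 F [-0.   0.6 -0.6] 0.0
top
px [413.0, 17.0] n 306 rect [757.3, -105.5] [46.7, 9.9] 63.7 z 73.1 bgr [87.0, 91.0, 96.0]
px [245.0, 56.0] n 150 rect [730.5, 48.4] [17.7, 77.4] 6.9 z 70.3 bgr [65.0, 66.0, 72.0]
px [253.0, 179.0] n 6784 rect [601.7, 39.5] [60.0, 150.3] 89.5 z 73.5 bgr [183.0, 188.0, 191.0]
studs
px [254.0, 138.0] n 105 rect [657.7, 38.6] [8.9, 8.4] 62.4 z 129.3 bgr [142.0, 140.0, 148.0]
px [254.0, 261.0] n 80 rect [548.6, 38.2] [7.8, 8.2] 0.2 z 129.2 bgr [125.0, 125.0, 136.0]
low
px [73.0, 160.0] n 6538 rect [613.9, 263.0] [62.5, 150.7] 77.6 z 16.6 bgr [162.0, 160.0, 171.0]
px [485.0, 193.0] n 3832 rect [582.1, -268.3] [63.4, 150.6] 78.0 z 8.1 bgr [157.0, 161.0, 165.0]
px [240.0, 320.0] n 1606 rect [379.7, 57.9] [62.3, 79.0] 0.7 z 14.8 bgr [77.0, 78.0, 85.0]
```

The first spacer is flat (top 73.5 mm). Plate B has been knocked to (582, -268). I go over it and look.

>>> carry_out(rot=[[0,0,0],[0,0,0],[0,0,0],[0,0,0],[0,0,0],[0,0,0],[0,0,0],[0,0,0]], travel=[[-0.0024,0.0307,0],[-0.0024,0.0307,0],[-0.0024,0.0307,0],[-0.0024,0.0307,0],[-0.0024,0.0307,0],[-0.0024,0.0307,0],[-0.0024,0.0307,0],[-0.0024,0.0307,0]], claw=[0,0,0,0,0,0,0,0])

```text
clock: 24.32
ee_pos: [584.7, -208.2, 204.6]
tool_rot: [[1.0, 0.005, -0.003], [0.005, -1.0, 0.001], [-0.003, -0.001, -1.0]]
wrist_force: [0.7, -0.1, -0.4]
width: 93.0
gripper_force: 0.0
```

>>> carry_out(rot=[[0,0,0],[0,0,0],[0,0,6.15],[0,0,6.15],[0,0,0],[0,0,0],[0,0,0],[0,0,0]], travel=[[-0.0024,0.0307,0],[-0.0024,0.0307,0],[0,0,0],[0,0,0],[0,0,0],[0,0,0],[0,0,0],[0,0,0]], claw=[0,0,0,0,0,0,0,0])

```text
clock: 24.98
ee_pos: [581.4, -268.0, 206.1]
tool_rot: [[0.979, -0.205, -0.001], [-0.205, -0.979, 0.0], [-0.001, -0.0, -1.0]]
wrist_force: [0.7, 0.5, -0.6]
width: 93.2
gripper_force: 0.0
```

```bash
cat >> h.py <<'E'
def need(c,yaw,s):
    R=np.array(s["tool_rot"]);v=R.T@(np.array([c[0],c[1],s["ee_pos"][2]])-s["ee_pos"])
    print("tool shift mm",np.round(v,1),"rz",round(float(np.degrees(np.arctan2(R[1][0],R[0][0])))-yaw,2))
E
python3 - <<'E'
from h import *
s,i,d,X=wrist("w12");blobs(X,d,i,5,20,2000)
E
```

```text
tcp [ 581.4 -268.   206.1] yaw -11.82 t 24.9833 w 93.2 F [ 0.7  0.5 -0.6] 0.0
px [254.0, 167.0] n 4681 rect [582.1, -268.4] [60.1, 150.3] 77.6 z 8.5 bgr [172.0, 178.0, 183.0]
```

>>> carry_out(rot=[[0,0,0.4],[0,0,0],[0,0,0],[0,0,0],[0,0,0],[0,0,0],[0,0,0],[0,0,0]], travel=[[0.0006,0,0],[0,0,0.03],[0,0,0.03],[0,0,0.03],[0,0,0.03],[0,0,0.025],[0,0,0.015],[0,0,0.007]], claw=[40,40,40,40,40,40,40,40])

```text
clock: 25.7
ee_pos: [580.4, -267.6, 36.6]
tool_rot: [[0.977, -0.214, -0.004], [-0.214, -0.977, 0.002], [-0.004, -0.001, -1.0]]
wrist_force: [0.2, 0.6, 0.5]
width: 78.2
gripper_force: 0.0
```

>>> carry_out(rot=[[0,0,0],[0,0,0],[0,0,0],[0,0,0],[0,0,0],[0,0,0],[0,0,0],[0,0,0]], travel=[[0,0,0],[0,0,0],[0,0,0],[0,0,0.005],[0,0,0.005],[0,0,0.003],[0,0,0],[0,0,0]], claw=[40,40,40,40,40,40,40,40])

```text
clock: 26.37
ee_pos: [581.7, -268.5, 26.2]
tool_rot: [[0.977, -0.215, -0.001], [-0.215, -0.977, 0.0], [-0.001, -0.0, -1.0]]
wrist_force: [-0.5, -0.2, -0.4]
width: 78.5
gripper_force: 0.0
```

>>> carry_out(rot=[[0,0,0],[0,0,0],[0,0,0],[0,0,0],[0,0,0],[0,0,0],[0,0,0]], travel=[[0,0,0],[0,0,0],[0,0,0],[0,0,0],[0,0,0],[0,0,0],[0,0,0]], claw=[255,255,255,255,255,255,255])

```text
clock: 26.95
ee_pos: [582.1, -268.8, 26.9]
tool_rot: [[0.977, -0.215, 0.0], [-0.215, -0.977, -0.0], [0.0, 0.0, -1.0]]
wrist_force: [-0.8, -0.2, 1.8]
width: 59.2
gripper_force: 45.0
```

>>> carry_out(rot=[[0,0,0],[0,0,0],[0,0,0],[0,0,0],[0,0,0],[0,0,0],[0,0,0],[0,0,0]], travel=[[0,0,-0.01],[0,0,-0.025],[0,0,-0.03],[0,0,-0.03],[0,0,-0.03],[0,0,-0.02],[0,0,-0.005],[0,0,0]], claw=[255,255,255,255,255,255,255,255])

```text
clock: 27.62
ee_pos: [583.2, -269.2, 179.4]
tool_rot: [[0.977, -0.215, 0.004], [-0.215, -0.977, -0.002], [0.004, 0.001, -1.0]]
wrist_force: [-0.0, 0.2, -2.1]
width: 59.2
gripper_force: 45.0
```

>>> carry_out(rot=[[0,0,-6.3],[0,0,-6.35],[0,0,0],[0,0,0],[0,0,0],[0,0,0],[0,0,0],[0,0,0]], travel=[[0,0,0],[0,0,0],[0.0023,-0.0307,0],[0.0023,-0.0307,0],[0.0023,-0.0307,0],[0.0023,-0.0307,0],[0.0023,-0.0307,0],[0.0023,-0.0307,0]], claw=[255,255,255,255,255,255,255,255])

```text
clock: 28.28
ee_pos: [593.4, -82.7, 173.7]
tool_rot: [[1.0, 0.004, -0.004], [0.004, -1.0, 0.001], [-0.004, -0.001, -1.0]]
wrist_force: [0.1, -0.4, -1.8]
width: 59.6
gripper_force: 45.0
```

>>> carry_out(rot=[[0,0,0],[0,0,0],[0,0,0],[0,0,0],[0,0,0],[0,0,0],[0,0,0],[0,0,0]], travel=[[0.0023,-0.0307,0],[0.0023,-0.0307,0],[0.0023,-0.0307,0],[0.0023,-0.0307,0],[0,0,0],[0,0,0],[0,0,0],[0,0,0]], claw=[255,255,255,255,255,255,255,255])

```text
clock: 28.95
ee_pos: [603.0, 37.4, 175.3]
tool_rot: [[1.0, 0.003, -0.002], [0.003, -1.0, -0.0], [-0.002, 0.0, -1.0]]
wrist_force: [-0.6, -0.3, -0.8]
width: 59.5
gripper_force: 45.0
```

>>> carry_out(rot=[[0,0,0],[0,0,0],[0,0,0],[0,0,0],[0,0,0],[0,0,0],[0,0,0],[0,0,0]], travel=[[0,0,0.004],[0,0,0.004],[0,0,0.004],[0,0,0.002],[0,0,0],[0,0,0],[0,0,0],[0,0,0]], claw=[255,255,255,255,255,255,255,255])

```text
clock: 29.62
ee_pos: [603.9, 38.5, 163.0]
tool_rot: [[1.0, 0.004, 0.001], [0.004, -1.0, 0.0], [0.001, -0.0, -1.0]]
wrist_force: [-0.4, 0.2, -0.2]
width: 59.5
gripper_force: 45.0
```

Run:
```python
from h import *
s,i,d,X=held("w13",143)
```

```text
tcp [603.9  38.5 163. ] yaw 0.25 t 29.6167 w 59.5 F [-0.4  0.2 -0.2] 45.0
plate z 144.7 toolx [-74.7  75. ] tooly far half [-30.3  29.1]
hole px [252. 231.] c [605.7  39.2] dia 35.8
hole px [253. 147.] c [659.4  39.3] dia 16.3
studs
px [254.0, 146.0] n 157 rect [657.6, 38.5] [9.0, 8.6] 63.7 z 129.6 bgr [108.0, 107.0, 114.0]
```

This plate sits 1.9 mm far in x and 0.7 mm in y. I correct both and lower it.

>>> carry_out(rot=[[0,0,0],[0,0,0],[0,0,0],[0,0,0],[0,0,0],[0,0,0],[0,0,0],[0,0,0]], travel=[[-0.0019,0.0007,0],[0,0,0.005],[0,0,0.005],[0,0,0.006],[0,0,0.006],[0,0,0.004],[0,0,0],[0,0,0]], claw=[255,255,255,255,255,255,255,255])

```text
clock: 30.33
ee_pos: [601.4, 37.8, 136.0]
tool_rot: [[1.0, 0.004, -0.001], [0.004, -1.0, 0.0], [-0.001, -0.0, -1.0]]
wrist_force: [0.2, 0.8, -0.0]
width: 59.0
gripper_force: 45.0
```

>>> carry_out(rot=[[0,0,0],[0,0,0],[0,0,0],[0,0,0],[0,0,0],[0,0,0],[0,0,0],[0,0,0]], travel=[[0,0,0.008],[0,0,0.01],[0,0,0.009],[0,0,0.005],[0,0,0.003],[0,0,0.001],[0,0,0],[0,0,0]], claw=[255,255,255,255,255,255,255,255])

```text
clock: 31.0
ee_pos: [601.9, 37.7, 100.7]
tool_rot: [[1.0, 0.004, 0.0], [0.004, -1.0, 0.0], [0.0, -0.0, -1.0]]
wrist_force: [0.2, -0.8, -1.1]
width: 59.2
gripper_force: 45.0
```

>>> carry_out(rot=[[0,0,0],[0,0,0],[0,0,0],[0,0,0],[0,0,0],[0,0,0],[0,0,0],[0,0,0]], travel=[[0,0,0],[0,0,0],[0,0,0],[0,0,0],[0,0,0],[0,0,0],[0,0,0],[0,0,0]], claw=[255,255,0,0,0,0,0,0])

```text
clock: 31.67
ee_pos: [601.8, 37.7, 100.7]
tool_rot: [[1.0, 0.004, 0.0], [0.004, -1.0, 0.0], [0.0, -0.0, -1.0]]
wrist_force: [-0.9, 0.7, 0.3]
width: 91.6
gripper_force: 0.0
```

>>> carry_out(rot=[[0,0,0],[0,0,0],[0,0,0],[0,0,0],[0,0,0],[0,0,0],[0,0,0],[0,0,0]], travel=[[0,0,-0.02],[0,0,-0.03],[0,0,-0.03],[0,0,-0.02],[0,0,-0.006],[0,0,0],[0,0,0],[0,0,0]], claw=[0,0,0,0,0,0,0,0])

```text
clock: 32.33
ee_pos: [600.6, 37.8, 204.2]
tool_rot: [[1.0, 0.004, -0.003], [0.004, -1.0, 0.0], [-0.003, -0.0, -1.0]]
wrist_force: [-0.3, 0.4, -0.9]
width: 92.6
gripper_force: 0.0
```

Run:
```python
from h import *
s,i,d,X=wrist("w14");print("top");blobs(X,d,i,76,86);print("studs");blobs(X,d,i,125.5,133,8)
print("low");blobs(X,d,i,4,20,900)
```

```text
tcp [600.6  37.8 204.2] yaw 0.25 t 32.3333 w 92.6 F [-0.3  0.4 -0.9] 0.0
top
px [237.0, 34.0] n 1911 rect [743.1, 53.9] [43.8, 101.9] 0.3 z 82.6 bgr [72.0, 73.0, 78.0]
px [421.0, 14.0] n 293 rect [755.5, -108.0] [42.2, 8.2] 68.3 z 80.9 bgr [87.0, 91.0, 96.0]
px [253.0, 179.0] n 7293 rect [601.8, 38.6] [150.0, 60.1] 0.2 z 81.5 bgr [183.0, 188.0, 190.0]
studs
px [253.0, 135.0] n 106 rect [657.3, 38.8] [8.7, 8.7] 0.5 z 129.6 bgr [142.0, 141.0, 149.0]
px [253.0, 259.0] n 81 rect [548.6, 37.7] [8.3, 7.5] 52.8 z 129.5 bgr [127.0, 127.0, 137.0]
low
px [71.0, 158.0] n 6609 rect [613.7, 262.8] [61.9, 150.8] 78.2 z 16.6 bgr [161.0, 159.0, 170.0]
px [239.0, 320.0] n 1588 rect [380.1, 57.2] [61.5, 79.3] 6.3 z 14.8 bgr [77.0, 78.0, 85.0]
```

Two spacers are on (top 81.5 mm). Next is plate C.

>>> carry_out(rot=[[0,0,0],[0,0,0],[0,0,0],[0,0,0],[0,0,0],[0,0,0],[0,0,0],[0,0,0]], travel=[[-0.021,-0.0228,0],[-0.021,-0.0228,0],[-0.021,-0.0228,0],[-0.021,-0.0228,0],[-0.021,-0.0228,0],[-0.021,-0.0228,0],[-0.021,-0.0228,0],[-0.021,-0.0228,0]], claw=[0,0,0,0,0,0,0,0])

```text
clock: 33.05
ee_pos: [431.0, 219.9, 204.9]
tool_rot: [[1.0, 0.004, -0.003], [0.004, -1.0, -0.001], [-0.003, 0.001, -1.0]]
wrist_force: [0.8, 0.9, -0.1]
width: 92.9
gripper_force: 0.0
```

>>> carry_out(rot=[[0,0,0],[0,0,0],[0,0,0],[0,0,0],[0,0,0],[0,0,0]], travel=[[0,0,0],[0,0,0],[0,0,0],[0,0,0],[0,0,0],[0,0,0]], claw=[0,0,0,0,0,0])

```text
clock: 33.55
ee_pos: [433.5, 218.6, 206.4]
tool_rot: [[1.0, 0.003, -0.0], [0.003, -1.0, -0.0], [-0.0, 0.0, -1.0]]
wrist_force: [0.7, -0.3, -1.5]
width: 92.9
gripper_force: 0.0
```

Run:
```python
from h import *
s,i,d,X=wrist("w15");blobs(X,d,i,5,20,900)
```

```text
tcp [433.5 218.6 206.4] yaw 0.16 t 33.55 w 92.9 F [ 0.7 -0.3 -1.5] 0.0
px [208.0, 40.0] n 4610 rect [584.8, 269.2] [60.3, 90.3] 77.9 z 16.5 bgr [160.0, 157.0, 167.0]
px [103.0, 104.0] n 5857 rect [509.8, 398.1] [150.2, 62.0] 4.2 z 8.7 bgr [166.0, 172.0, 176.0]
px [254.0, 172.0] n 4611 rect [429.0, 218.1] [60.1, 149.5] 89.7 z 8.5 bgr [172.0, 178.0, 182.0]
px [376.0, 211.0] n 2741 rect [383.9, 56.6] [80.5, 75.1] 49.6 z 14.5 bgr [82.0, 83.0, 90.0]
px [107.0, 241.0] n 1166 rect [335.4, 421.1] [59.5, 62.8] 44.4 z 10.5 bgr [163.0, 169.0, 173.0]
px [202.0, 326.0] n 2113 rect [191.6, 285.3] [146.2, 62.7] 56.7 z 8.5 bgr [40.0, 49.0, 178.0]
```

>>> carry_out(rot=[[0,0,0.5],[0,0,0],[0,0,0],[0,0,0],[0,0,0],[0,0,0],[0,0,0],[0,0,0]], travel=[[-0.0041,0.0014,0],[0,0,0.03],[0,0,0.03],[0,0,0.03],[0,0,0.03],[0,0,0.025],[0,0,0.015],[0,0,0.007]], claw=[40,40,40,40,40,40,40,40])

```text
clock: 34.27
ee_pos: [426.8, 216.9, 36.8]
tool_rot: [[1.0, -0.005, -0.004], [-0.005, -1.0, -0.002], [-0.004, 0.002, -1.0]]
wrist_force: [-1.4, 0.1, -0.3]
width: 78.5
gripper_force: 0.0
```

>>> carry_out(rot=[[0,0,0],[0,0,0],[0,0,0],[0,0,0],[0,0,0],[0,0,0],[0,0,0],[0,0,0]], travel=[[0,0,0],[0,0,0],[0,0,0],[0,0,0.005],[0,0,0.005],[0,0,0.003],[0,0,0],[0,0,0]], claw=[40,40,40,40,40,40,40,40])

```text
clock: 34.93
ee_pos: [428.6, 217.9, 26.3]
tool_rot: [[1.0, -0.004, -0.001], [-0.004, -1.0, -0.0], [-0.001, 0.0, -1.0]]
wrist_force: [0.7, -0.7, -0.1]
width: 78.1
gripper_force: 0.0
```

>>> carry_out(rot=[[0,0,0],[0,0,0],[0,0,0],[0,0,0],[0,0,0],[0,0,0],[0,0,0]], travel=[[0,0,0],[0,0,0],[0,0,0],[0,0,0],[0,0,0],[0,0,0],[0,0,0]], claw=[255,255,255,255,255,255,255])

```text
clock: 35.52
ee_pos: [429.0, 217.9, 26.8]
tool_rot: [[1.0, -0.004, 0.0], [-0.004, -1.0, -0.0], [0.0, 0.0, -1.0]]
wrist_force: [-0.2, -0.3, 1.5]
width: 59.1
gripper_force: 45.0
```

>>> carry_out(rot=[[0,0,0],[0,0,0],[0,0,0],[0,0,0],[0,0,0],[0,0,0],[0,0,0],[0,0,-0.5]], travel=[[0,0,-0.01],[0,0,-0.025],[0,0,-0.03],[0,0,-0.03],[0,0,-0.03],[0,0,-0.02],[0,0,-0.005],[0,0,0]], claw=[255,255,255,255,255,255,255,255])

```text
clock: 36.18
ee_pos: [430.0, 218.5, 178.8]
tool_rot: [[1.0, 0.005, 0.004], [0.005, -1.0, 0.002], [0.004, -0.001, -1.0]]
wrist_force: [-0.4, -0.3, -1.7]
width: 59.4
gripper_force: 45.0
```

>>> carry_out(rot=[[0,0,0],[0,0,0],[0,0,0],[0,0,0],[0,0,0],[0,0,0],[0,0,0],[0,0,0]], travel=[[0.02165,0.0226,0],[0.02165,0.0226,0],[0.02165,0.0226,0],[0.02165,0.0226,0],[0.02165,0.0226,0],[0.02165,0.0226,0],[0.02165,0.0226,0],[0.02165,0.0226,0]], claw=[255,255,255,255,255,255,255,255])

```text
clock: 36.85
ee_pos: [602.3, 36.7, 173.5]
tool_rot: [[1.0, 0.005, -0.004], [0.005, -1.0, 0.0], [-0.004, -0.0, -1.0]]
wrist_force: [0.9, 1.0, -1.2]
width: 59.2
gripper_force: 45.0
```

>>> carry_out(rot=[[0,0,0],[0,0,0],[0,0,0],[0,0,0],[0,0,0],[0,0,0],[0,0,0],[0,0,0]], travel=[[0,0,0],[0,0,0.004],[0,0,0.004],[0,0,0.004],[0,0,0.002],[0,0,0],[0,0,0],[0,0,0]], claw=[255,255,255,255,255,255,255,255])

```text
clock: 37.52
ee_pos: [602.9, 38.4, 163.0]
tool_rot: [[1.0, 0.005, 0.001], [0.005, -1.0, 0.0], [0.001, -0.0, -1.0]]
wrist_force: [-0.4, 0.2, -1.2]
width: 59.4
gripper_force: 45.0
```

Run:
```python
from h import *
s,i,d,X=held("w16",143)
```

```text
tcp [602.9  38.4 163. ] yaw 0.29 t 37.5167 w 59.4 F [-0.4  0.2 -1.2] 45.0
plate z 144.7 toolx [-74.7  75. ] tooly far half [-30.3  29.1]
hole px [253. 231.] c [604.7  39. ] dia 36.0
hole px [252. 147.] c [658.4  39.3] dia 16.4
studs
px [254.0, 145.0] n 159 rect [657.8, 38.8] [8.9, 8.5] 1.0 z 129.4 bgr [109.0, 108.0, 114.0]
```

>>> carry_out(rot=[[0,0,0],[0,0,0],[0,0,0],[0,0,0],[0,0,0],[0,0,0],[0,0,0],[0,0,0]], travel=[[-0.0009,0.0005,0],[0,0,0.005],[0,0,0.005],[0,0,0.006],[0,0,0.006],[0,0,0.004],[0,0,0],[0,0,0]], claw=[255,255,255,255,255,255,255,255])

```text
clock: 38.23
ee_pos: [601.6, 37.4, 135.9]
tool_rot: [[1.0, 0.004, -0.001], [0.004, -1.0, 0.0], [-0.001, -0.0, -1.0]]
wrist_force: [-0.1, -0.2, -0.9]
width: 59.1
gripper_force: 45.0
```

>>> carry_out(rot=[[0,0,0],[0,0,0],[0,0,0],[0,0,0],[0,0,0],[0,0,0],[0,0,0]], travel=[[0,0,0.008],[0,0,0.009],[0,0,0.006],[0,0,0.004],[0,0,0.001],[0,0,0],[0,0,0]], claw=[255,255,255,255,255,255,255])

```text
clock: 38.82
ee_pos: [601.9, 37.5, 108.4]
tool_rot: [[1.0, 0.004, -0.0], [0.004, -1.0, 0.0], [-0.0, -0.0, -1.0]]
wrist_force: [0.2, -0.3, -2.2]
width: 58.9
gripper_force: 45.0
```

>>> carry_out(rot=[[0,0,0],[0,0,0],[0,0,0],[0,0,0],[0,0,0],[0,0,0],[0,0,0],[0,0,0]], travel=[[0,0,0],[0,0,0],[0,0,0],[0,0,0],[0,0,0],[0,0,0],[0,0,0],[0,0,0]], claw=[255,255,0,0,0,0,0,0])

```text
clock: 39.48
ee_pos: [602.1, 37.4, 108.8]
tool_rot: [[1.0, 0.004, 0.0], [0.004, -1.0, 0.0], [0.0, -0.0, -1.0]]
wrist_force: [-0.3, 0.2, -0.5]
width: 91.8
gripper_force: 0.0
```

>>> carry_out(rot=[[0,0,0],[0,0,0],[0,0,0],[0,0,0],[0,0,0],[0,0,0],[0,0,0],[0,0,0]], travel=[[0,0,-0.02],[0,0,-0.03],[0,0,-0.03],[0,0,-0.014],[0,0,-0.004],[0,0,0],[0,0,0],[0,0,0]], claw=[0,0,0,0,0,0,0,0])

```text
clock: 40.15
ee_pos: [600.8, 37.4, 204.1]
tool_rot: [[1.0, 0.004, -0.004], [0.004, -1.0, 0.0], [-0.004, -0.0, -1.0]]
wrist_force: [0.5, -0.1, 0.2]
width: 92.9
gripper_force: 0.0
```

Run:
```python
from h import *
s,i,d,X=wrist("w17");print("top");blobs(X,d,i,84,94,2000)
print("low");blobs(X,d,i,4,20,900)
```

```text
tcp [600.8  37.4 204.1] yaw 0.25 t 40.15 w 92.9 F [ 0.5 -0.1  0.2] 0.0
top
px [253.0, 181.0] n 7736 rect [601.9, 38.3] [150.1, 60.2] 0.2 z 89.5 bgr [183.0, 188.0, 191.0]
low
px [71.0, 158.0] n 6597 rect [613.9, 262.7] [61.9, 150.6] 77.7 z 16.6 bgr [162.0, 160.0, 170.0]
px [239.0, 320.0] n 1585 rect [380.8, 57.2] [61.3, 79.1] 7.0 z 14.8 bgr [77.0, 78.0, 85.0]
```

>>> carry_out(rot=[[0,0,0],[0,0,0],[0,0,0],[0,0,0],[0,0,0],[0,0,0],[0,0,0],[0,0,0]], travel=[[-0.0075,-0.03,0],[-0.0075,-0.03,0],[-0.0075,-0.03,0],[-0.0075,-0.03,0],[-0.0075,-0.03,0],[-0.0075,-0.03,0],[-0.0075,-0.03,0],[-0.0075,-0.03,0]], claw=[0,0,0,0,0,0,0,0])

```text
clock: 40.87
ee_pos: [539.6, 278.3, 204.9]
tool_rot: [[1.0, 0.004, -0.002], [0.004, -1.0, -0.001], [-0.002, 0.001, -1.0]]
wrist_force: [0.3, 0.2, 0.3]
width: 93.1
gripper_force: 0.0
```

>>> carry_out(rot=[[0,0,0],[0,0,0],[0,0,0],[0,0,0],[0,0,-3.95],[0,0,0],[0,0,0],[0,0,0]], travel=[[-0.0075,-0.03,0],[-0.0075,-0.03,0],[-0.0075,-0.03,0],[-0.0075,-0.03,0],[0,0,0],[0,0,0],[0,0,0],[0,0,0]], claw=[0,0,0,0,0,0,0,0])

```text
clock: 41.53
ee_pos: [510.4, 396.1, 205.6]
tool_rot: [[0.997, 0.071, -0.001], [0.071, -0.997, -0.001], [-0.001, 0.001, -1.0]]
wrist_force: [1.2, -0.2, 0.1]
width: 92.9
gripper_force: 0.0
```

>>> carry_out(rot=[[0,0,0],[0,0,0],[0,0,0]], travel=[[0,0,0],[0,0,0],[0,0,0]], claw=[0,0,0])

```text
clock: 41.78
ee_pos: [510.8, 396.3, 206.7]
tool_rot: [[0.997, 0.072, 0.0], [0.072, -0.997, 0.0], [0.0, -0.0, -1.0]]
wrist_force: [0.4, 0.6, 0.4]
width: 93.2
gripper_force: 0.0
```

Run:
```python
from h import *
s,i,d,X=wrist("w18");blobs(X,d,i,5,20,900)
```

```text
tcp [510.8 396.3 206.7] yaw 4.11 t 41.7833 w 93.2 F [0.4 0.6 0.4] 0.0
px [376.0, 89.0] n 7434 rect [614.4, 263.1] [61.0, 150.7] 77.9 z 16.3 bgr [149.0, 147.0, 156.0]
px [252.0, 169.0] n 4646 rect [509.4, 397.9] [149.9, 60.1] 4.2 z 8.5 bgr [173.0, 179.0, 183.0]
```

Three spacers are on (top 89.5 mm). Now plate D.

>>> carry_out(rot=[[0,0,0],[0,0,0],[0,0,0],[0,0,0],[0,0,0],[0,0,0],[0,0,0],[0,0,0]], travel=[[-0.001,-0.001,0],[0,0,0.03],[0,0,0.03],[0,0,0.03],[0,0,0.03],[0,0,0.025],[0,0,0.015],[0,0,0.007]], claw=[40,40,40,40,40,40,40,40])

```text
clock: 42.5
ee_pos: [507.7, 396.9, 36.6]
tool_rot: [[0.997, 0.073, -0.004], [0.073, -0.997, -0.002], [-0.004, 0.002, -1.0]]
wrist_force: [-0.4, -0.7, -0.9]
width: 78.6
gripper_force: 0.0
```

>>> carry_out(rot=[[0,0,0],[0,0,0],[0,0,0],[0,0,0],[0,0,0],[0,0,0],[0,0,0],[0,0,0]], travel=[[0,0,0],[0,0,0],[0,0,0],[0,0,0.005],[0,0,0.005],[0,0,0.003],[0,0,0],[0,0,0]], claw=[40,40,40,40,40,40,40,40])

```text
clock: 43.17
ee_pos: [509.0, 397.8, 26.2]
tool_rot: [[0.997, 0.073, -0.001], [0.073, -0.997, -0.0], [-0.001, 0.0, -1.0]]
wrist_force: [-0.5, 1.1, -0.1]
width: 78.6
gripper_force: 0.0
```

>>> carry_out(rot=[[0,0,0],[0,0,0],[0,0,0],[0,0,0],[0,0,0],[0,0,0],[0,0,0]], travel=[[0,0,0],[0,0,0],[0,0,0],[0,0,0],[0,0,0],[0,0,0],[0,0,0]], claw=[255,255,255,255,255,255,255])

```text
clock: 43.75
ee_pos: [509.5, 397.9, 26.8]
tool_rot: [[0.997, 0.073, 0.0], [0.073, -0.997, 0.0], [0.0, -0.0, -1.0]]
wrist_force: [0.3, -1.0, 1.4]
width: 59.4
gripper_force: 45.0
```

>>> carry_out(rot=[[0,0,0],[0,0,0],[0,0,0],[0,0,0],[0,0,0],[0,0,0],[0,0,0],[0,0,3.95]], travel=[[0,0,-0.01],[0,0,-0.025],[0,0,-0.03],[0,0,-0.03],[0,0,-0.03],[0,0,-0.02],[0,0,-0.005],[0,0,0]], claw=[255,255,255,255,255,255,255,255])

```text
clock: 44.42
ee_pos: [510.5, 398.9, 179.7]
tool_rot: [[1.0, 0.006, 0.004], [0.006, -1.0, 0.003], [0.004, -0.003, -1.0]]
wrist_force: [0.1, 0.5, -0.8]
width: 59.5
gripper_force: 45.0
```

>>> carry_out(rot=[[0,0,0],[0,0,0],[0,0,0],[0,0,0],[0,0,0],[0,0,0],[0,0,0],[0,0,0]], travel=[[0.0076,0.03,0],[0.0076,0.03,0],[0.0076,0.03,0],[0.0076,0.03,0],[0.0076,0.03,0],[0.0076,0.03,0],[0.0076,0.03,0],[0.0076,0.03,0]], claw=[255,255,255,255,255,255,255,255])

```text
clock: 45.08
ee_pos: [570.6, 156.7, 175.3]
tool_rot: [[1.0, 0.004, -0.002], [0.004, -1.0, -0.0], [-0.002, 0.0, -1.0]]
wrist_force: [-0.1, 0.1, -1.7]
width: 59.5
gripper_force: 45.0
```

>>> carry_out(rot=[[0,0,0],[0,0,0],[0,0,0],[0,0,0],[0,0,0],[0,0,0],[0,0,0],[0,0,0]], travel=[[0.0076,0.03,0],[0.0076,0.03,0],[0.0076,0.03,0],[0.0076,0.03,0],[0,0,0],[0,0,0],[0,0,0],[0,0,0]], claw=[255,255,255,255,255,255,255,255])

```text
clock: 45.75
ee_pos: [601.5, 39.4, 175.9]
tool_rot: [[1.0, 0.005, -0.001], [0.005, -1.0, 0.0], [-0.001, -0.0, -1.0]]
wrist_force: [-0.2, 0.5, -1.4]
width: 59.3
gripper_force: 45.0
```

>>> carry_out(rot=[[0,0,0],[0,0,0],[0,0,0],[0,0,0],[0,0,0],[0,0,0],[0,0,0],[0,0,0]], travel=[[0,0,0],[0,0,0.004],[0,0,0.004],[0,0,0.004],[0,0,0.002],[0,0,0],[0,0,0],[0,0,0]], claw=[255,255,255,255,255,255,255,255])

```text
clock: 46.42
ee_pos: [602.2, 38.4, 162.7]
tool_rot: [[1.0, 0.004, 0.0], [0.004, -1.0, 0.0], [0.0, -0.0, -1.0]]
wrist_force: [0.4, 0.3, -1.7]
width: 59.2
gripper_force: 45.0
```

Run:
```python
from h import *
s,i,d,X=held("w19",143)
```

```text
tcp [602.2  38.4 162.7] yaw 0.25 t 46.4167 w 59.2 F [ 0.4  0.3 -1.7] 45.0
plate z 144.4 toolx [-74.7  75. ] tooly far half [-30.4  29.1]
hole px [252. 232.] c [603.9  39. ] dia 36.0
hole px [252. 146.] c [657.8  39.2] dia 16.5
studs
px [253.0, 143.0] n 157 rect [657.6, 38.7] [8.8, 8.3] 71.6 z 129.5 bgr [109.0, 108.0, 114.0]
```

>>> carry_out(rot=[[0,0,0],[0,0,0],[0,0,0],[0,0,0],[0,0,0],[0,0,0],[0,0,0],[0,0,0]], travel=[[-0.0002,0.0006,0],[0,0,0.005],[0,0,0.005],[0,0,0.006],[0,0,0.006],[0,0,0.004],[0,0,0],[0,0,0]], claw=[255,255,255,255,255,255,255,255])

```text
clock: 47.13
ee_pos: [601.5, 37.8, 136.0]
tool_rot: [[1.0, 0.004, -0.001], [0.004, -1.0, 0.0], [-0.001, -0.0, -1.0]]
wrist_force: [-0.3, -0.3, -1.4]
width: 59.3
gripper_force: 45.0
```

>>> carry_out(rot=[[0,0,0],[0,0,0],[0,0,0],[0,0,0],[0,0,0],[0,0,0],[0,0,0]], travel=[[0,0,0.006],[0,0,0.007],[0,0,0.004],[0,0,0.002],[0,0,0.001],[0,0,0],[0,0,0]], claw=[255,255,255,255,255,255,255])

```text
clock: 47.72
ee_pos: [602.0, 37.8, 116.8]
tool_rot: [[1.0, 0.004, 0.0], [0.004, -1.0, 0.0], [0.0, -0.0, -1.0]]
wrist_force: [-0.4, -0.9, -2.1]
width: 59.1
gripper_force: 45.0
```

>>> carry_out(rot=[[0,0,0],[0,0,0],[0,0,0],[0,0,0],[0,0,0],[0,0,0],[0,0,0],[0,0,0]], travel=[[0,0,0],[0,0,0],[0,0,0],[0,0,0],[0,0,0],[0,0,0],[0,0,0],[0,0,0]], claw=[255,255,0,0,0,0,0,0])

```text
clock: 48.38
ee_pos: [601.9, 37.8, 116.7]
tool_rot: [[1.0, 0.004, 0.0], [0.004, -1.0, -0.0], [0.0, 0.0, -1.0]]
wrist_force: [0.8, -0.9, 0.2]
width: 92.0
gripper_force: 0.0
```

>>> carry_out(rot=[[0,0,0],[0,0,0],[0,0,0],[0,0,0],[0,0,0],[0,0,0],[0,0,0],[0,0,0]], travel=[[0,0,-0.02],[0,0,-0.03],[0,0,-0.025],[0,0,-0.01],[0,0,-0.005],[0,0,0],[0,0,0],[0,0,0]], claw=[0,0,0,0,0,0,0,0])

```text
clock: 49.05
ee_pos: [600.8, 37.8, 204.4]
tool_rot: [[1.0, 0.004, -0.003], [0.004, -1.0, 0.0], [-0.003, -0.0, -1.0]]
wrist_force: [-0.1, 0.5, -0.8]
width: 93.4
gripper_force: 0.0
```

Run:
```python
from h import *
s,i,d,X=wrist("w20");print("top");blobs(X,d,i,92,102,2000)
print("low");blobs(X,d,i,4,20,900)
```

```text
tcp [600.8  37.8 204.4] yaw 0.25 t 49.05 w 93.4 F [-0.1  0.5 -0.8] 0.0
top
px [235.0, 18.0] n 3317 rect [745.7, 53.8] [30.9, 80.8] 0.3 z 95.7 bgr [58.0, 58.0, 60.0]
px [253.0, 183.0] n 8200 rect [601.8, 38.6] [150.3, 60.2] 0.2 z 97.5 bgr [182.0, 187.0, 190.0]
low
px [72.0, 158.0] n 6601 rect [613.8, 262.8] [62.3, 150.6] 77.9 z 16.6 bgr [161.0, 159.0, 170.0]
px [239.0, 320.0] n 1594 rect [378.9, 57.4] [60.9, 79.1] 2.5 z 14.8 bgr [77.0, 78.0, 85.0]
```

>>> carry_out(rot=[[0,0,0],[0,0,0],[0,0,0],[0,0,0],[0,0,0],[0,0,0],[0,0,0],[0,0,0]], travel=[[0.0016,-0.0281,0],[0.0016,-0.0281,0],[0.0016,-0.0281,0],[0.0016,-0.0281,0],[0.0016,-0.0281,0],[0.0016,-0.0281,0],[0.0016,-0.0281,0],[0.0016,-0.0281,0]], claw=[0,0,0,0,0,0,0,0])

```text
clock: 49.77
ee_pos: [612.9, 263.8, 204.9]
tool_rot: [[1.0, 0.004, -0.002], [0.004, -1.0, -0.001], [-0.002, 0.001, -1.0]]
wrist_force: [0.4, -1.3, 0.7]
width: 92.8
gripper_force: 0.0
```

>>> carry_out(rot=[[0,0,6.25],[0,0,6.25],[0,0,0],[0,0,0],[0,0,0],[0,0,0],[0,0,0],[0,0,0]], travel=[[0,0,0],[0,0,0],[0,0,0],[0,0,0],[0,0,0],[0,0,0],[0,0,0],[0,0,0]], claw=[0,0,0,0,0,0,0,0])

```text
clock: 50.43
ee_pos: [613.8, 262.3, 206.7]
tool_rot: [[0.977, -0.212, 0.0], [-0.212, -0.977, 0.0], [0.0, -0.0, -1.0]]
wrist_force: [0.1, -0.0, 0.1]
width: 93.3
gripper_force: 0.0
```

Run:
```python
from h import *
s,i,d,X=wrist("w21");blobs(X,d,i,5,20,900);blobs(X,d,i,92,102,300)
```

```text
tcp [613.8 262.3 206.7] yaw -12.22 t 50.4333 w 93.3 F [ 0.1 -0.   0.1] 0.0
px [46.0, 105.0] n 1540 rect [739.0, 481.5] [217.7, 3.3] 8.5 z 12.5 bgr [32.0, 36.0, 45.0]
px [253.0, 170.0] n 5497 rect [614.2, 262.8] [60.1, 148.8] 77.9 z 16.5 bgr [158.0, 156.0, 167.0]
px [481.0, 150.0] n 7260 rect [602.1, 44.8] [150.7, 50.4] 0.3 z 97.2 bgr [139.0, 143.0, 145.0]
```

All four spacers are on (top 97.5 mm, flat). Now the blank.

>>> carry_out(rot=[[0,0,-0.15],[0,0,0],[0,0,0],[0,0,0],[0,0,0],[0,0,0],[0,0,0],[0,0,0]], travel=[[0.0004,0,0],[0,0,0.03],[0,0,0.03],[0,0,0.03],[0,0,0.03],[0,0,0.025],[0,0,0.015],[0,0,0.006]], claw=[40,40,40,40,40,40,40,40])

```text
clock: 51.15
ee_pos: [612.2, 261.8, 37.3]
tool_rot: [[0.978, -0.209, -0.005], [-0.209, -0.978, -0.002], [-0.004, 0.002, -1.0]]
wrist_force: [-0.6, -0.1, -0.2]
width: 78.5
gripper_force: 0.0
```

>>> carry_out(rot=[[0,0,0],[0,0,0],[0,0,0],[0,0,0],[0,0,0],[0,0,0],[0,0,0],[0,0,0]], travel=[[0,0,0],[0,0,0],[0,0,0],[0,0,0.005],[0,0,0.005],[0,0,0.0015],[0,0,0],[0,0,0]], claw=[40,40,40,40,40,40,40,40])

```text
clock: 51.82
ee_pos: [613.9, 262.5, 28.9]
tool_rot: [[0.978, -0.21, -0.001], [-0.21, -0.978, -0.0], [-0.0, 0.0, -1.0]]
wrist_force: [0.0, 0.3, -0.5]
width: 78.5
gripper_force: 0.0
```

>>> carry_out(rot=[[0,0,0],[0,0,0],[0,0,0],[0,0,0],[0,0,0],[0,0,0],[0,0,0]], travel=[[0,0,0],[0,0,0],[0,0,0],[0,0,0],[0,0,0],[0,0,0],[0,0,0]], claw=[255,255,255,255,255,255,255], newtons=58)

```text
clock: 52.4
ee_pos: [614.2, 262.5, 29.3]
tool_rot: [[0.978, -0.21, 0.0], [-0.21, -0.978, -0.0], [0.0, 0.0, -1.0]]
wrist_force: [-0.5, -0.9, 1.4]
width: 59.2
gripper_force: 58.0
```

>>> carry_out(rot=[[0,0,0],[0,0,0],[0,0,0],[0,0,0],[0,0,0],[0,0,0],[0,0,0],[0,0,0]], travel=[[0,0,-0.01],[0,0,-0.025],[0,0,-0.03],[0,0,-0.03],[0,0,-0.03],[0,0,-0.02],[0,0,-0.005],[0,0,0]], claw=[255,255,255,255,255,255,255,255])

```text
clock: 53.07
ee_pos: [615.1, 263.0, 181.4]
tool_rot: [[0.978, -0.21, 0.003], [-0.21, -0.978, 0.001], [0.003, -0.002, -1.0]]
wrist_force: [-0.1, 0.5, -5.1]
width: 59.6
gripper_force: 58.0
```

>>> carry_out(rot=[[0,0,-6.2],[0,0,-6.15],[0,0,0],[0,0,0],[0,0,0],[0,0,0],[0,0,0],[0,0,0]], travel=[[0,0,0],[0,0,0],[-0.0016,0.0281,0],[-0.0016,0.0281,0],[-0.0016,0.0281,0],[-0.0016,0.0281,0],[-0.0016,0.0281,0],[-0.0016,0.0281,0]], claw=[255,255,255,255,255,255,255,255])

```text
clock: 53.73
ee_pos: [603.3, 92.6, 175.7]
tool_rot: [[1.0, 0.005, -0.005], [0.005, -1.0, -0.0], [-0.005, 0.0, -1.0]]
wrist_force: [0.6, -0.4, -4.8]
width: 59.4
gripper_force: 58.0
```

>>> carry_out(rot=[[0,0,0],[0,0,0],[0,0,0],[0,0,0],[0,0,0],[0,0,0],[0,0,0],[0,0,0]], travel=[[-0.0016,0.0281,0],[-0.0016,0.0281,0],[0,0,0],[0,0,0.004],[0,0,0.004],[0,0,0.004],[0,0,0.002],[0,0,0]], claw=[255,255,255,255,255,255,255,255])

```text
clock: 54.4
ee_pos: [601.5, 38.7, 163.5]
tool_rot: [[1.0, 0.006, -0.002], [0.006, -1.0, 0.0], [-0.002, -0.0, -1.0]]
wrist_force: [-0.7, -0.4, -4.1]
width: 59.5
gripper_force: 58.0
```

>>> carry_out(rot=[[0,0,0],[0,0,0],[0,0,0],[0,0,0]], travel=[[0,0,0],[0,0,0],[0,0,0],[0,0,0]], claw=[255,255,255,255])

```text
clock: 54.73
ee_pos: [602.5, 37.8, 165.5]
tool_rot: [[1.0, 0.005, 0.001], [0.005, -1.0, 0.0], [0.001, -0.0, -1.0]]
wrist_force: [0.8, -0.8, -5.2]
width: 59.1
gripper_force: 58.0
```

Run:
```python
from h import *
s,i,d,X=held("w22",152)
```

```text
tcp [602.5  37.8 165.5] yaw 0.26 t 54.7333 w 59.1 F [ 0.8 -0.8 -5.2] 58.0
plate z 152.7 toolx [-74.4  74.5] tooly far half [-30.3  29.1]
hole px [253. 148.] c [657.8  38.7] dia 16.5
studs
px [253.0, 144.0] n 149 rect [657.5, 38.6] [8.7, 8.7] 32.1 z 129.4 bgr [109.0, 106.0, 114.0]
```

>>> carry_out(rot=[[0,0,0],[0,0,0],[0,0,0],[0,0,0],[0,0,0],[0,0,0],[0,0,0],[0,0,0]], travel=[[-0.0002,0,0],[0,0,0.005],[0,0,0.005],[0,0,0.006],[0,0,0.006],[0,0,0.004],[0,0,0],[0,0,0]], claw=[255,255,255,255,255,255,255,255])

```text
clock: 55.45
ee_pos: [601.7, 37.7, 138.4]
tool_rot: [[1.0, 0.004, -0.001], [0.004, -1.0, 0.0], [-0.001, -0.0, -1.0]]
wrist_force: [1.1, 0.4, -4.8]
width: 59.4
gripper_force: 58.0
```

Engaged with no side load. I lower the last 12 mm, release, retreat and look.

>>> carry_out(rot=[[0,0,0],[0,0,0],[0,0,0],[0,0,0],[0,0,0],[0,0,0],[0,0,0]], travel=[[0,0,0.004],[0,0,0.004],[0,0,0.003],[0,0,0.001],[0,0,0.0003],[0,0,0],[0,0,0]], claw=[255,255,255,255,255,255,255])

```text
clock: 56.03
ee_pos: [602.2, 37.7, 127.0]
tool_rot: [[1.0, 0.004, 0.0], [0.004, -1.0, 0.0], [0.0, -0.0, -1.0]]
wrist_force: [-0.8, -0.2, -4.6]
width: 59.2
gripper_force: 58.0
```

>>> carry_out(rot=[[0,0,0],[0,0,0],[0,0,0],[0,0,0],[0,0,0],[0,0,0],[0,0,0],[0,0,0]], travel=[[0,0,0],[0,0,0],[0,0,0],[0,0,0],[0,0,0],[0,0,0],[0,0,0],[0,0,0]], claw=[255,255,0,0,0,0,0,0])

```text
clock: 56.7
ee_pos: [602.3, 37.7, 127.1]
tool_rot: [[1.0, 0.004, 0.0], [0.004, -1.0, -0.0], [0.0, 0.0, -1.0]]
wrist_force: [0.2, 0.7, 0.6]
width: 91.7
gripper_force: 0.0
```

>>> carry_out(rot=[[0,0,0],[0,0,0],[0,0,0],[0,0,0],[0,0,0],[0,0,0],[0,0,0],[0,0,0]], travel=[[0,0,-0.01],[0,0,-0.02],[0,0,-0.03],[0,0,-0.025],[0,0,-0.01],[0,0,0],[0,0,0],[0,0,0]], claw=[0,0,0,0,0,0,0,0])

```text
clock: 57.37
ee_pos: [601.2, 37.7, 219.8]
tool_rot: [[1.0, 0.004, -0.003], [0.004, -1.0, 0.0], [-0.003, -0.0, -1.0]]
wrist_force: [-0.1, 0.5, -0.4]
width: 93.1
gripper_force: 0.0
```

>>> carry_out(rot=[[0,0,0],[0,0,0],[0,0,0],[0,0,0],[0,0,0],[0,0,0],[0,0,0],[0,0,0]], travel=[[0,0,0],[0,0,0],[0,0,0],[0,0,0],[0,0,0],[0,0,0],[0,0,0],[0,0,0]], claw=[0,0,0,0,0,0,0,0])

```text
clock: 58.03
ee_pos: [602.1, 37.7, 221.9]
tool_rot: [[1.0, 0.004, 0.0], [0.004, -1.0, -0.0], [0.0, 0.0, -1.0]]
wrist_force: [-0.2, -0.0, 0.1]
width: 92.7
gripper_force: 0.0
```

Run:
```python
from h import *
s,i,d,X=wrist("w23");print("top");blobs(X,d,i,108,120,1000)
j,e=ctrl.get_image("scene");cv2.imwrite("pics/end.png",j)
```

```text
tcp [602.1  37.7 221.9] yaw 0.25 t 58.0333 w 92.7 F [-0.2 -0.   0.1] 0.0
top
px [253.0, 186.0] n 9196 rect [601.9, 38.6] [150.3, 60.2] 0.2 z 113.5 bgr [171.0, 167.0, 177.0]
```

View pics/end.png

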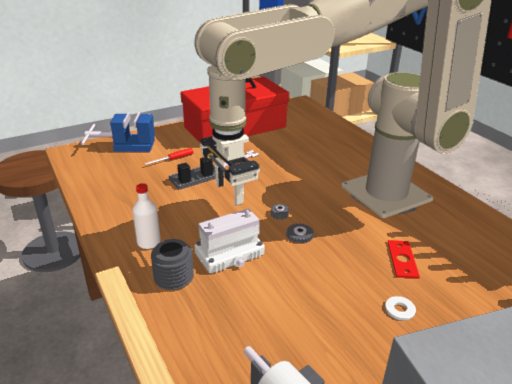

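The picture shows the full stack on the crankcase at (230,235), topped by the blank. Its top is at 113.5 mm, matching 65 + 32 + 16 = 113. Both caps are in the tray at (184,175) and (207,166), and nothing else has been moved. I hand it in.

```bash
python3 -c "
from cell import ctrl
print(ctrl.job_done())"
```

```text
the job is handed in; nothing more can be done
None
```

The job is handed in after about 58 s on the robot's clock: both caps stand in the tray, one per compartment, all four spacers and then the blanking plate lie flat over both studs (top 113.5 mm, 113 expected), and the other things were left in place; no verdict was returned.

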